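# Hang the fence stop on its mark and tighten its ratchet knob until it slips

### The arm

A 6-joint arm with a two-finger parallel gripper is mounted at the origin on the work surface. World frame = base frame: x ahead of the robot, y to its left, z up, the work surface at z = 0. Lengths are in m, angles in rad, forces in N, time in s.
With the tool pointing down it reaches from about 0.425 to 0.95 m from the base axis. Payload 3.5 kg.
Tool frame: the origin (TCP) lies between the finger pads; the fingertips stand 17 mm ahead of it and the grasp point (between the pads) lies 2 mm behind it; z points along the fingers, y is the direction in which the jaws open and shut (so a half turn about z gives the same grasp; the last joint's range is limited). The gripper opens to 85 mm and grips with 20 to 120 N. Pads are 22 mm wide; open, the fingers measure 114 mm over their backs; the gripper's body (76 mm by 85 mm) begins 54 mm behind the grasp point. The pads swing forward as they close: fully open they stand 13 mm farther back than shut.
Start: joints at [0.99, 0.286, 1.577, -0, 1.279, -0.15], TCP at [0.282, 0.613, 0.248] pointing down, gripper open.
Joint ranges: [-2.77, 2.77], [-0.9, 2.22], [0.21, 2.48], [-1.53, 4.67], [0.24, 2.81], [-2.84, 2.84]. Speed limits (rad/s): [2.79, 2.79, 3.14, 3.14, 3.14, 3.14].

### API

Orientations are given as a unit quaternion [x, y, z, w].
In Python, from plant import ctrl gives the robot as it stands.
- The arm moves only by the tool carry_out, never from a script. Its argument "commands" is a list of rows, each an object with "delta_pos": the shift along the tool's x, y, z in m, a list of three; "delta_rot": the turn, a rotation vector about the tool's x, y, z in rad, a list of three; "claw": the opening in per cent of the stroke, from 0 (shut) to 100 (fully open). A call has 1 to 8 rows; each row is the pose to reach, as a shift and turn from the pose measured when the call began, along the tool's axes at that moment; what a row does not reach only later rows make up. A row lasts 1/12 s, in which the tool goes at most 41.7 mm and 7.16 degrees, less where a joint would pass 70% of its speed; a pose out of reach is approached as far as the arm can. A call with a gripper value outside its range is refused whole. The fingers move at their own pace and stop on an object; "force" is the grip in N (left out, the last holds). Time passes only in rows, so rows that repeat a pose let the fingers close. It gives the time, the measured TCP pose, the force and the opening at its end, in the units of the state.
- ctrl.get_state(): the state, without advancing time (a new reading comes with each control period).
- ctrl.read_camera(name): name is "scene" or "side" or "wrist"; returns (picture, depth): 384x512x3 uint8, red, green, blue; 384x512 float32, m along the optical axis (not along the pixel's ray), 0 where there is no reading.
- ctrl.camera_info(name): a dict with "fx", "fy", "cx", "cy" (pixels), "rvec" (rotation vector, rad) and "tvec" (3), from world to camera coordinates, as OpenCV has them; the wrist camera has in their place "mount" (4x4, takes a point from camera to tool coordinates, whose origin is the TCP and whose axes are the flange's). Camera axes: x right, y down, z forward; pixel columns grow to the right and rows downward; lengths in m; the calibration is good to about 2 mm. A picture is of the moment at which its call begins: read the wrist's pose just before it. camera_info takes no time and is no camera call.
- ctrl.sign_off(): hands the job in, once; it reports no verdict.
The state is a dict: "time": time; "qpos": joint angles; "dq": joint speeds; "joint_efforts": joint torques, N m; "eef_pos": TCP position; "tcp_rot": TCP orientation; "contact_force": force on the tool from outside, world axes, zero at the start; "wrist_torque": the same for the moment, N m; "opening": opening from 0.0 (shut) to 1.0 (fully open).
Only numpy, scipy, OpenCV 4.12 (cv2) and the standard library are available. Lean on these libraries where they do the work, as an engineer would, in place of code of your own. Each camera call takes 0.05 s, during which the arm holds its last target.

### The job

Hang the red saddle stop over the wooden fence rail, centred on the blue band, so that it sits all the way down astride the rail. Then tighten its black ratchet knob clockwise until the ratchet slips and the stop stays firmly clamped by itself, but do not let the ratchet slip by more than a third of a turn in all. Let go of it and leave the other things on the bench alone.

Things in the scene. Friction and masses are not known exactly. Their poses are not given: they have to be found in the camera images.
- rail: Fixed wooden fence rail: level bar 360 mm long (along its y), 28 mm wide (x), 30 mm tall, its top 95 mm above the bench, on a post with a 110 x 50 mm foot at either end (168 mm from the middle). Origin on the bench under its middle; z up.
- mark: Blue band painted round the rail, 70 mm long along it. Origin in the middle of the band on the rail's top face (95 mm above the bench); axes as the rail's: y along it, z up.
- stop_seat (a point): Middle of the bridge's underside of the loose red stop (0.5 kg), an upside-down U standing on the bench; this point, on the knob's axis, comes to rest on the rail's top. Channel along its y, 64 mm long; z up. From here: legs reach 45 mm down; fixed leg x -36 to -22 mm, other leg x 31 to 45 mm with the jaw inside it; bridge's top 20 mm above. It may hang on the rail either way round.
- stop_jaw: Aluminium jaw plate in the stop, 60 mm long, 36 mm tall, 8 mm thick. Origin on its clamping face (looks to the stop's -x), level with the stop's feet, 12 to 22 mm to the +x side of stop_seat at the start; axes as the stop's. Tightening moves it to -x, 5 mm per radian of the screw, until the rail is pinched between it and the fixed leg.
- knob_center (a point): Centre of the round black knob on the stop: 54 mm across, 34 mm tall, upright axis, 51.5 mm above stop_seat, underside 15 mm above the bridge; the stop can be carried by it. Clockwise from above tightens: 0.24 N m while the screw runs free, rising to 0.42 N m, where the ratchet slips. If the hand held the stop off sideways, grip afresh and it will turn on. The screw does not run back.
- ratchet (a joint): Angle by which the knob has slipped on its screw (rad), 0 at the start, growing as the knob turns clockwise while the ratchet slips; constant while the screw turns with it. It shows on the stop: the yellow line on the knob's top starts in line with the black line on the white disc (67 mm across) below it, which turns with the screw, and the two part as it slips.
- block: Bystander: loose block of wood 60 x 90 x 70 mm; origin under its middle.
- wax_jar: Bystander: amber glass jar with a steel lid, 68 mm across, 85 mm tall; origin under its middle.
- gouge: Bystander: carving tool with a wooden handle, 200 mm long, lying on the bench along its x.
- mallet: Bystander: round dark wooden mallet, 205 mm long, 80 mm thick, lying on the bench along its y; origin on the bench under its middle.
There are look-alikes about, which are no part of the job. Leave any purple or turquoise look-alike of the part that bears stop_seat alone.

How it is judged:
On the way, in this order (a step that is already met when the one before it is completed fails the run):
1. the stop sits fully down astride the rail, on the blue band (z of stop_seat in the frame of mark between -0.005 and 0.005 m and y of stop_seat in the frame of mark between -0.018 and 0.018 m and x of stop_seat in the frame of mark between -0.012 and 0.012 m), for 0.2 s.
2. the jaw is tight on the rail and the ratchet has slipped (value of joint ratchet above 0.08 rad and contact force between stop_jaw and rail above 20 N), for 0.1 s.
At the end, for the whole second after the job is handed in: The stop sits down on the rail (5 mm), upright and square to it (0.08 rad), centred on the band within 18 mm along the rail; the ratchet has slipped at least 0.08 rad and the released jaw still presses on the rail with over 20 N (fully tight: about 36 N); all at rest (all of step 1 and all of step 2 and angle between stop_seat's own z axis and vertical below 0.08 rad and angle between the y axis of stop_seat and the y axis of mark, either way round below 0.08 rad and linear speed of stop_jaw below 0.02 m/s); the robot touches nothing.
It fails at once if the ratchet was ground on: slipped by more than a third of a turn in all (value of joint ratchet above 2.1 rad).
It fails at once if a bystander was moved by more than 30 mm (distance of any of block, wax_jar, gouge, mallet from where it was at the start of the episode above 0.03 m).
It also fails if it takes over 72 s, if anything falls off the work surface, if the arm or the gripper's body presses on something with over 40 N, if the wrist force passes 120 N, or if a joint passes its speed limit or range.

## Working session

There is one attempt and no reset: what is moved stays moved. The work goes in short steps, Python scripts to look and compute and a tool call to move; the robot and the scene stay as the last step left them, time stands still between calls to the robot, and variables do not carry over. Pictures are saved under pics/ and viewed, and the job is handed in when it is done.

Besides the shell and the picture viewer there is one more tool, called as a command line: name --argument value ..., lists and objects as JSON in quotes. carry_out: Moves the arm, as the interface text tells. Its arguments: {"type":"object","properties":{"commands":{"type":"array"},"force":{"type":"number"}},"required":["commands"]}

```bash
mkdir -p pics; ls; cat > h.py <<'E'
import numpy as np, cv2
from plant import ctrl
from scipy.spatial.transform import Rotation as R
def cam(name):
    s=ctrl.get_state(); info=ctrl.camera_info(name); im,d=ctrl.read_camera(name)
    if 'mount' in info:
        T=np.eye(4);T[:3,:3]=R.from_quat(s['tcp_rot']).as_matrix();T[:3,3]=s['eef_pos']
        M=T@np.array(info['mount'])
    else:
        E=np.eye(4);E[:3,:3]=R.from_rotvec(np.ravel(info['rvec'])).as_matrix();E[:3,3]=np.ravel(info['tvec']);M=np.linalg.inv(E)
    return im,d,info,M
def pts(d,info,M):
    v,u=np.indices(d.shape)
    P=np.stack([(u-info['cx'])/info['fx']*d,(v-info['cy'])/info['fy']*d,d],-1)
    return P@M[:3,:3].T+M[:3,3]
def ray(u,v,info,M,z):
    r=M[:3,:3]@np.array([(u-info['cx'])/info['fx'],(v-info['cy'])/info['fy'],1]);o=M[:3,3]
    return o+r*(z-o[2])/r[2]
def save(n,im): cv2.imwrite('pics/'+n,im[...,::-1])
E
python3 - <<'E'
from h import *
s=ctrl.get_state();print({k:np.round(v,3) for k,v in s.items()})
for n in ['scene','side','wrist']:
    im,d,i,M=cam(n);save(n+'0.png',im);np.savez('pics/'+n+'0.npz',im=im,d=d,M=M,i=[i[k] for k in('fx','fy','cx','cy')]);print(n,M.round(3).tolist(),i['fx'])
E
```

```text
pics
{'time': np.float64(0.0), 'qpos': array([ 0.99 ,  0.287,  1.578, -0.   ,  1.279, -0.15 ]), 'dq': array([ 0.002,  0.001,  0.001,  0.   , -0.001,  0.001]), 'joint_efforts': array([ 1.0000e-03, -4.0596e+01, -2.9264e+01, -0.0000e+00,  6.0000e-03,
        0.0000e+00]), 'eef_pos': array([0.282, 0.613, 0.247]), 'tcp_rot': array([ 0.214,  0.977, -0.001, -0.   ]), 'contact_force': array([-0.283,  0.303,  0.725]), 'wrist_torque': array([-0.011, -0.003, -0.094]), 'opening': np.float64(1.001)}
scene [[-0.677, 0.442, -0.588, 1.125], [0.736, 0.415, -0.535, 0.578], [0.008, -0.795, -0.606, 0.733], [0.0, 0.0, 0.0, 1.0]] 402.9378267830911
side [[0.981, -0.161, 0.104, 0.408], [-0.191, -0.768, 0.611, -0.598], [-0.018, -0.619, -0.785, 0.845], [0.0, 0.0, 0.0, 1.0]] 402.09290655100364
wrist [[0.417, 0.869, 0.264, 0.214], [0.909, -0.399, -0.124, 0.644], [-0.003, 0.292, -0.956, 0.372], [0.0, 0.0, 0.0, 1.0]] 285.97901922091677
```

View pics/scene0.png

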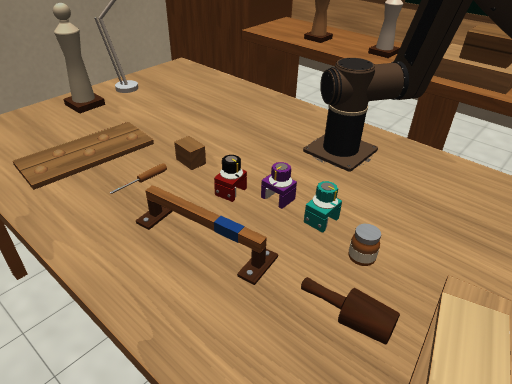

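View pics/side0.png

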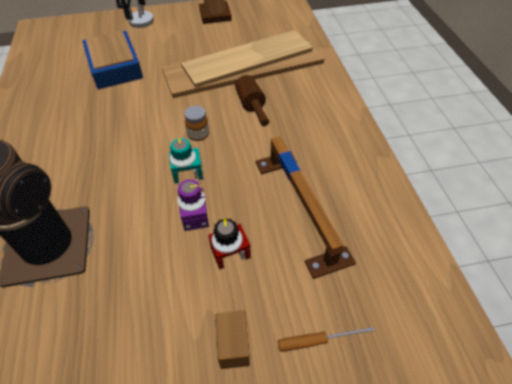

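View pics/wrist0.png

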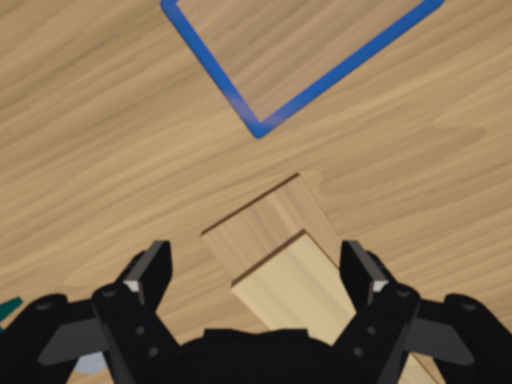

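The scene view shows three stops: red with a black knob at (231,175), purple at (280,183) and turquoise at (323,205). In the side view they are at (229,240), (192,205) and (185,158). Only the red one with the black knob fits the description. The rail with its blue band is at scene (228,230) and side (289,162). I'll confirm the stop in an enlarged crop and measure it.

```bash
cat > m.py <<'E'
from h import *
def load(n):
    z=np.load(n);i=dict(zip(('fx','fy','cx','cy'),z['i']));return z['im'],z['d'],i,z['M']
E
python3 - <<'E'
from m import *
c=[]
for n,b in [('scene0',(180,135,300,245)),('side0',(170,130,360,300))]:
    im,d,i,M=load(f'pics/{n}.npz');P=pts(d,i,M)
    x0,y0,x1,y1=b;k=min(800//(x1-x0),600//(y1-y0))
    save(n+'_crop.png',cv2.resize(im[y0:y1,x0:x1],None,fx=k,fy=k,interpolation=cv2.INTER_CUBIC));print(n,k)
    h=cv2.cvtColor(im,cv2.COLOR_RGB2HSV);H,S,V=h[...,0],h[...,1],h[...,2]
    roi=np.zeros(H.shape,bool);roi[y0:y1,x0:x1]=1
    if n=='scene0': roi[:]=0;roi[150:205,210:250]=1
    else: roi2=np.zeros_like(roi);roi2[210:275,200:260]=1
    r=roi if n=='scene0' else roi2
    def rep(nm,m):
        q=P[m&(d>0)];print(n,nm,len(q),np.median(q,0).round(4),np.percentile(q,3,axis=0).round(4),np.percentile(q,97,axis=0).round(4));return q
    red=r&((H<6)|(H>174))&(S>150)&(V>60);rep('red',red)
    top=red&(abs(P[...,2]-.065)<.004);q=rep('bridge',top)
    blk=r&(V<70)&(P[...,2]>.107);q=rep('knobtop',blk)
    wh=r&(S<50)&(V>150);rep('white',wh)
    full=np.zeros_like(r);
    if n=='scene0': full[205:250,205:255]=1
    else: full[145:180,270:305]=1
    bl=full&(H>100)&(H<125)&(S>150);rep('band',bl)
    t=bl&(abs(P[...,2]-.095)<.005);q=rep('bandtop',t)
    w=(d>0)&(abs(P[...,2]-.095)<.004)&(S>80)
    w&=(P[...,0]>.4)&(P[...,0]<1.0)
    nn,l,st,ce=cv2.connectedComponentsWithStats(w.astype(np.uint8))
    j=1+np.argmax(st[1:,4]);q=P[l==j]
    (cx,cy),(a,b2),an=cv2.minAreaRect((q[:,:2]*1000).astype(np.float32));print('rail',len(q),cx,cy,a,b2,an, cv2.boxPoints(((cx,cy),(a,b2),an)).round(0).tolist())
E
```

```text
scene0 5
scene0 red 234 [ 0.4679 -0.0891  0.0615] [ 0.3942 -0.1308  0.0023] [ 0.481  -0.0727  0.0671]
scene0 bridge 120 [ 0.4652 -0.0915  0.0645] [ 0.3985 -0.1325  0.0616] [ 0.4773 -0.0747  0.0673]
scene0 knobtop 106 [ 0.4445 -0.1028  0.1125] [ 0.4099 -0.1329  0.1074] [ 0.4573 -0.0861  0.1157]
scene0 white 110 [ 0.4458 -0.0985  0.0687] [ 0.409  -0.1353  0.0659] [ 0.4612 -0.0794  0.0706]
scene0 band 437 [0.6302 0.0673 0.0939] [0.6069 0.0345 0.068 ] [0.639  0.0985 0.097 ]
scene0 bandtop 265 [0.6234 0.0666 0.0951] [0.6055 0.0341 0.0917] [0.6384 0.0975 0.0973]
rail 1171 633.7222290039062 -15.933807373046875 31.808557510375977 361.0117492675781 9.097238540649414 [[589.0, 160.0], [647.0, -197.0], [678.0, -192.0], [621.0, 165.0]]
side0 3
side0 red 297 [ 0.4587 -0.1367  0.0637] [ 0.3944 -0.1506  0.0183] [ 0.4754 -0.0862  0.0693]
side0 bridge 165 [ 0.4629 -0.1298  0.0661] [ 0.3934 -0.1489  0.0616] [ 0.4751 -0.0828  0.0685]
side0 knobtop 180 [ 0.429  -0.1277  0.1148] [ 0.4069 -0.1386  0.1084] [ 0.4535 -0.0972  0.1175]
side0 white 208 [ 0.4286 -0.1321  0.0705] [ 0.3991 -0.1443  0.0681] [ 0.4615 -0.1065  0.0729]
side0 band 237 [0.6149 0.0621 0.0969] [0.6019 0.0343 0.0819] [0.6312 0.091  0.0994]
side0 bandtop 207 [0.6168 0.0616 0.0971] [0.6031 0.0342 0.0931] [0.6318 0.0912 0.0992]
rail 1409 631.6651000976562 -18.88031005859375 29.98541831970215 361.4925231933594 8.947223663330078 [[589.0, 157.0], [645.0, -200.0], [675.0, -195.0], [618.0, 162.0]]
```

View pics/scene0_crop.png

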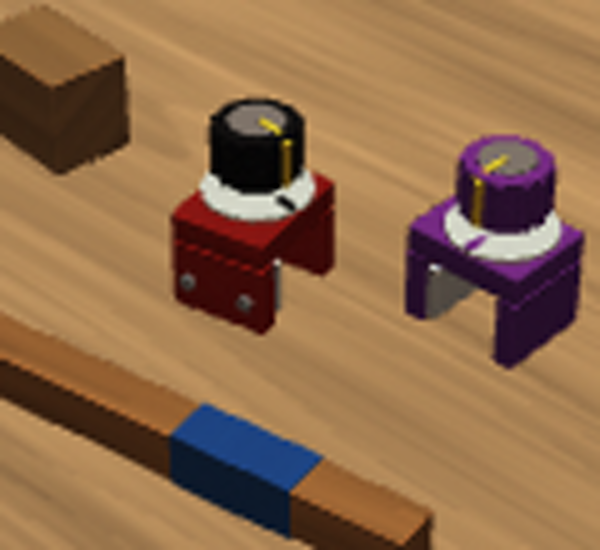

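View pics/side0_crop.png

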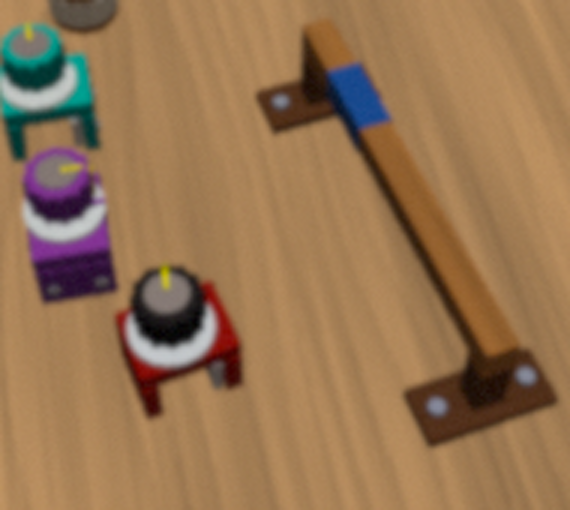

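The crop confirms it: the red stop has a black knob and white disc, with the jaw (grey) inside its leg on the world +x side. I'm moving the wrist camera over it now, going round the base.

carry_out --commands '[{"delta_pos":[-0.04,-0.027,0],"delta_rot":[0,0,0.1],"claw":100},{"delta_pos":[-0.08,-0.054,0],"delta_rot":[0,0,0.2],"claw":100},{"delta_pos":[-0.11,-0.075,0],"delta_rot":[0,0,0.3],"claw":100},{"delta_pos":[-0.145,-0.099,0],"delta_rot":[0,0,0.4],"claw":100},{"delta_pos":[-0.18,-0.122,0],"delta_rot":[0,0,0.5],"claw":100},{"delta_pos":[-0.21,-0.143,0],"delta_rot":[0,0,0.6],"claw":100},{"delta_pos":[-0.245,-0.167,0],"delta_rot":[0,0,0.7],"claw":100},{"delta_pos":[-0.28,-0.19,0],"delta_rot":[0,0,0.8],"claw":100}]'

```text
time: 0.82
eef_pos: [0.4542, 0.3259, 0.2473]
tcp_rot: [0.579, 0.815, -0.001, -0.0]
contact_force: [0.9, 1.2, 0.7]
opening: 1.002
```

```bash
cat >> h.py <<'E'
def go(x,y,z,yaw_y=None):
    """deltas in tool axes to reach world xyz, vertical tool with tool-y axis at world angle yaw_y (deg)"""
    s=ctrl.get_state();Rm=R.from_quat(s['tcp_rot']).as_matrix()
    dp=Rm.T@(np.array([x,y,z])-s['eef_pos'])
    a=np.degrees(np.arctan2(Rm[1,1],Rm[0,1]))
    if yaw_y is None: yaw_y=a
    t=np.radians(yaw_y); Y=np.array([np.cos(t),np.sin(t),0]);Z=np.array([0,0,-1.]);X=np.cross(Y,Z)
    T=np.stack([X,Y,Z],1)
    rv=R.from_matrix(Rm.T@T).as_rotvec()
    print('t',round(float(s['time']),2),'tcp',np.round(s['eef_pos'],4),'yawy',round(a,1),'q',np.round(s['qpos'],2),'op',round(float(s['opening']),3),'F',np.round(s['contact_force'],1),'Tq',np.round(s['wrist_torque'],2))
    print('dp',dp.round(4),'rv',rv.round(3))
E
python3 -c "
from h import *
go(0.435,-0.115,0.25,-6)"
```

```text
t 0.82 tcp [0.4542 0.3259 0.2473] yawy 19.2 q [ 0.44  0.03  1.86 -0.    1.25  0.11] op 1.002 F [0.9 1.2 0.7] Tq [ 0.   -0.05  0.01]
dp [-0.4101 -0.1632 -0.002 ] rv [-0.001  0.002  0.44 ]
```

carry_out --commands '[{"delta_pos":[-0.035,-0.014,0],"delta_rot":[0,0,0.05],"claw":100},{"delta_pos":[-0.07,-0.028,0],"delta_rot":[0,0,0.1],"claw":100},{"delta_pos":[-0.108,-0.043,0],"delta_rot":[0,0,0.15],"claw":100},{"delta_pos":[-0.145,-0.058,0],"delta_rot":[0,0,0.2],"claw":100},{"delta_pos":[-0.183,-0.073,0],"delta_rot":[0,0,0.25],"claw":100},{"delta_pos":[-0.22,-0.088,0],"delta_rot":[0,0,0.3],"claw":100},{"delta_pos":[-0.258,-0.103,0],"delta_rot":[0,0,0.35],"claw":100},{"delta_pos":[-0.29,-0.116,0],"delta_rot":[0,0,0.44],"claw":100}]'

```text
time: 1.48
eef_pos: [0.4394, 0.0118, 0.2477]
tcp_rot: [0.744, 0.668, -0.001, 0.0]
contact_force: [0.4, -1.2, -0.3]
opening: 1.001
```

```bash
python3 -c "
from h import *
go(0.435,-0.115,0.25,-6)"
```

```text
t 1.48 tcp [0.4394 0.0118 0.2477] yawy -6.2 q [-0.2  -0.26  2.13 -0.    1.27 -0.09] op 1.001 F [ 0.4 -1.2 -0.3] Tq [-0.01 -0.03  0.04]
dp [-0.1265  0.0093 -0.002 ] rv [-0.001  0.002 -0.004]
```

carry_out --commands '[{"delta_pos":[-0.035,0.002,0],"delta_rot":[0,0,0],"claw":100},{"delta_pos":[-0.07,0.005,0],"delta_rot":[0,0,0],"claw":100},{"delta_pos":[-0.1,0.007,0],"delta_rot":[0,0,0],"claw":100},{"delta_pos":[-0.126,0.009,0],"delta_rot":[0,0,0],"claw":100},{"delta_pos":[-0.126,0.009,0],"delta_rot":[0,0,0],"claw":100}]'

```text
time: 1.9
eef_pos: [0.4344, -0.1182, 0.248]
tcp_rot: [0.746, 0.666, -0.002, 0.001]
contact_force: [0.8, -0.3, -0.1]
opening: 0.998
```

```bash
python3 -c "
from h import *
go(0.435,-0.115,0.25,-6)
n='wrist'
im,d,i,M=cam(n);save('w1.png',im);np.savez('pics/w1.npz',im=im,d=d,M=M,i=[i[k] for k in('fx','fy','cx','cy')])"
```

```text
t 1.9 tcp [ 0.4344 -0.1182  0.248 ] yawy -6.5 q [-0.49 -0.23  2.11 -0.    1.27 -0.38] op 0.998 F [ 0.8 -0.3 -0.1] Tq [ 0.06  0.04 -0.03]
dp [ 0.0032  0.0003 -0.002 ] rv [-0.001  0.004 -0.008]
```

View pics/w1.png

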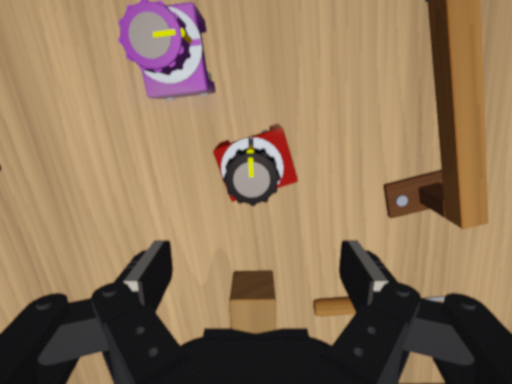

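The wrist view shows the red stop with its knob top at (251,180), yellow line straight above the black disc line, and red bridge corners around (216,150), (280,127) and (296,182). I'll measure its centre and yaw.

```bash
python3 - <<'E'
from m import *
im,d,i,M=load('pics/w1.npz');P=pts(d,i,M)
h=cv2.cvtColor(im,cv2.COLOR_RGB2HSV);H,S,V=[h[...,k].astype(int) for k in range(3)]
roi=np.zeros(H.shape,bool);roi[118:215,205:305]=1
def circ(m,z,nm):
    m=m.astype(np.uint8);n,l,st,ce=cv2.connectedComponentsWithStats(m);j=1+np.argmax(st[1:,4])
    cs,_=cv2.findContours((l==j).astype(np.uint8),cv2.RETR_EXTERNAL,cv2.CHAIN_APPROX_NONE)
    q=np.array([ray(u,v,i,M,z)[:2] for u,v in cs[0][:,0]],np.float32)*1000
    (c,r)=cv2.minEnclosingCircle(q);print(nm,st[j],ce[j].round(1),np.round(c,1),round(r,1));return q
circ(roi&(V<75)&(P[...,2]>.075)|(roi&(P[...,2]>.108)),.1135,'knob top+')
circ(roi&(P[...,2]>.110)&(S<60)&(V>90),.1135,'grey cap')
circ(roi&(S<60)&(V>170)&(P[...,2]<.09),.07,'disc')
red=roi&((H<8)|(H>172))&(S>150)&(V>60)
wh=roi&(S<60)&(V>160)
top=roi&(abs(P[...,2]-.066)<.006)|wh
pp=P[roi&(d>0)];print('zmax',pp[:,2].max())
m=((red&(P[...,2]>.055))|(roi&(P[...,2]>.066))).astype(np.uint8)
cs,_=cv2.findContours(m,cv2.RETR_EXTERNAL,cv2.CHAIN_APPROX_NONE);c=max(cs,key=cv2.contourArea)
qr=np.array([ray(u,v,i,M,.065)[:2] for v,u in np.argwhere(red&(abs(P[...,2]-.065)<.004))],np.float32)*1000
rc=cv2.minAreaRect(qr);print('red rect',rc,cv2.boxPoints(rc).round(1).tolist())
k=8;o=im[118:215,205:305];save('w1c.png',cv2.resize(o,None,fx=6,fy=6,interpolation=cv2.INTER_CUBIC))
E
```

```text
knob top+ [ 223  149   58   57 2433] [251.3 176.6] [ 431.5 -111. ] 28.3
grey cap [233 161  38  37 994] [251.3 180. ] [ 430.7 -112.6] 18.0
disc [254 138  30  38 352] [269.8 151.6] [ 449.4 -101.5] 24.8
zmax 0.1172276000241338
red rect ((435.2722473144531, -110.27503967285156), (78.72669219970703, 62.8144416809082), 11.18502426147461) [[390.6000061035156, -87.0999984741211], [402.70001220703125, -148.6999969482422], [480.0, -133.5], [467.79998779296875, -71.80000305175781]]
```

View pics/w1c.png

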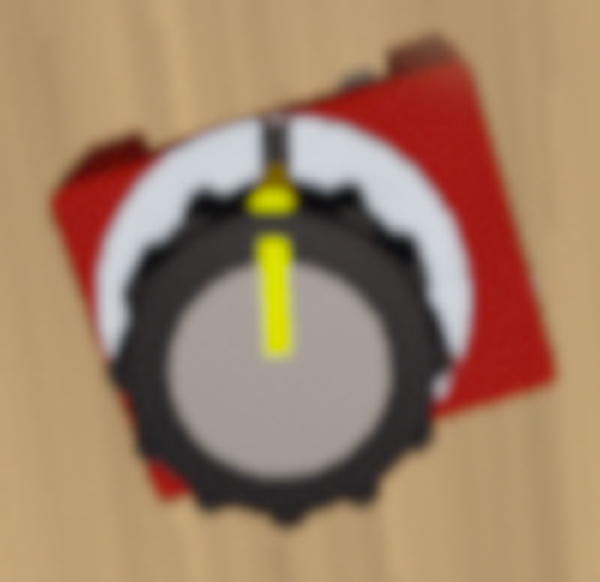

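Stop axis is at (0.431, −0.112): the bridge rectangle came out 79×63 mm against 81×64 given, and the knob cap centre agrees. Its yaw is 11.2°, with the jaw towards +x. The rail's yaw is 9.0°.

```bash
python3 -c "
from h import *
go(0.4308,-0.112,0.093,11.15)"
```

```text
t 1.95 tcp [ 0.4344 -0.1163  0.2478] yawy -6.4 q [-0.49 -0.23  2.11 -0.    1.27 -0.37] op 1.002 F [-2.   0.2  0.2] Tq [ 0.04 -0.01 -0.01]
dp [ 0.0042 -0.0038  0.1548] rv [-0.002  0.002 -0.307]
```

carry_out --commands '[{"delta_pos":[0.0042,-0.0038,0.02],"delta_rot":[-0.002,0.002,-0.11],"claw":100},{"delta_pos":[0.0042,-0.0038,0.045],"delta_rot":[-0.002,0.002,-0.22],"claw":100},{"delta_pos":[0.0042,-0.0038,0.07],"delta_rot":[-0.002,0.002,-0.307],"claw":100},{"delta_pos":[0.0042,-0.0038,0.09],"delta_rot":[-0.002,0.002,-0.307],"claw":100},{"delta_pos":[0.0042,-0.0038,0.09],"delta_rot":[-0.002,0.002,-0.307],"claw":100}]'

```text
time: 2.37
eef_pos: [0.4279, -0.1092, 0.1531]
tcp_rot: [0.635, 0.773, -0.001, -0.005]
contact_force: [0.2, 0.0, -0.2]
opening: 1.003
```

```bash
python3 -c "
from h import *
go(0.4308,-0.112,0.093,11.15)"
```

```text
t 2.37 tcp [ 0.4279 -0.1092  0.1531] yawy 11.2 q [-0.48 -0.13  2.21  0.    1.08 -0.68] op 1.003 F [ 0.2  0.  -0.2] Tq [-0.06  0.02  0.03]
dp [-0.0037  0.0027  0.0601] rv [-0.007 -0.006  0.001]
```

carry_out --commands '[{"delta_pos":[-0.0037,0.0027,0.015],"delta_rot":[-0.007,-0.006,0.001],"claw":100},{"delta_pos":[-0.0037,0.0027,0.03],"delta_rot":[-0.007,-0.006,0.001],"claw":100},{"delta_pos":[-0.0037,0.0027,0.045],"delta_rot":[-0.007,-0.006,0.001],"claw":100},{"delta_pos":[-0.0037,0.0027,0.06],"delta_rot":[-0.007,-0.006,0.001],"claw":100},{"delta_pos":[-0.0037,0.0027,0.06],"delta_rot":[-0.007,-0.006,0.001],"claw":100},{"delta_pos":[-0.0037,0.0027,0.06],"delta_rot":[-0.007,-0.006,0.001],"claw":100}]'

```text
time: 2.87
eef_pos: [0.4309, -0.1115, 0.0935]
tcp_rot: [0.635, 0.773, 0.0, -0.001]
contact_force: [-0.1, 0.2, -0.7]
opening: 0.998
```

```bash
python3 -c "
from h import *
go(0.4308,-0.112,0.093,11.15)
im,d,i,M=cam('wrist');save('w2.png',im);im,d,i,M=cam('scene');save('s2.png',im[110:250,150:330].repeat(4,0).repeat(4,1))
go(0.4308,-0.112,0.093,11.15)"
```

```text
t 2.87 tcp [ 0.4309 -0.1115  0.0935] yawy 11.2 q [-0.48 -0.03  2.24  0.    0.93 -0.68] op 0.998 F [-0.1  0.2 -0.7] Tq [ 0.04  0.01 -0.01]
dp [-0.0005 -0.0002  0.0005] rv [-0.001 -0.001  0.001]
t 2.97 tcp [ 0.4319 -0.1122  0.0946] yawy 11.2 q [-0.48 -0.03  2.24  0.    0.93 -0.68] op 1.004 F [0.1 0.7 0.5] Tq [-0.04  0.07 -0.01]
dp [ 0.0004 -0.001   0.0016] rv [0.002 0.001 0.001]
```

View pics/w2.png

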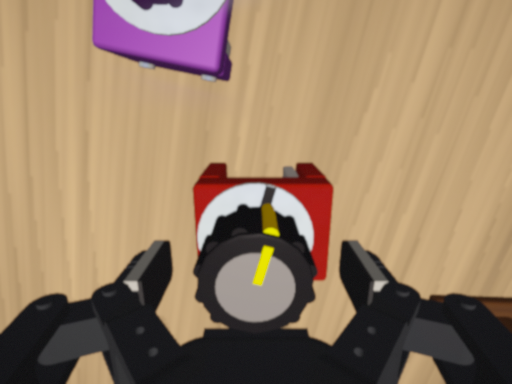

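View pics/s2.png

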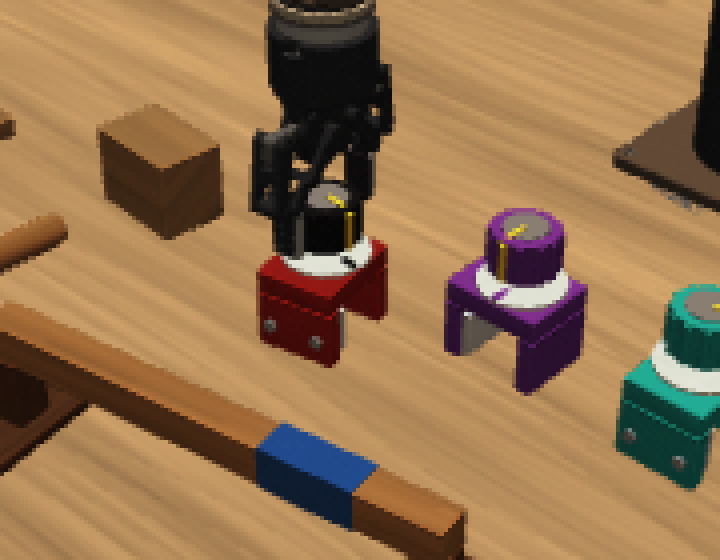

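The wrist view shows the knob (255,287) midway between the fingers (157 and 350), with the bridge square to them. I'm closing the gripper.

carry_out --commands '[{"delta_pos":[0,0,0],"delta_rot":[0,0,0],"claw":55},{"delta_pos":[0,0,0],"delta_rot":[0,0,0],"claw":40},{"delta_pos":[0,0,0],"delta_rot":[0,0,0],"claw":40},{"delta_pos":[0,0,0],"delta_rot":[0,0,0],"claw":40},{"delta_pos":[0,0,0],"delta_rot":[0,0,0],"claw":40},{"delta_pos":[0,0,0],"delta_rot":[0,0,0],"claw":40}]' --force 60

```text
time: 3.47
eef_pos: [0.4318, -0.1126, 0.0959]
tcp_rot: [0.635, 0.773, -0.0, 0.001]
contact_force: [-4.0, -1.2, 6.3]
opening: 0.618
```

```bash
python3 -c "
from h import *
go(0.4308,-0.112,0.25,11.15)"
```

```text
t 3.47 tcp [ 0.4318 -0.1126  0.0959] yawy 11.2 q [-0.48 -0.03  2.24 -0.    0.94 -0.68] op 0.618 F [-4.  -1.2  6.3] Tq [-0.09  0.59  0.01]
dp [ 0.0006 -0.0007 -0.1541] rv [0.001 0.002 0.001]
```

Opening is 52.5 mm, so the knob is held. I'm lifting it to check.

carry_out --commands '[{"delta_pos":[0,0,-0.012],"delta_rot":[0,0,0],"claw":40},{"delta_pos":[0,0,-0.03],"delta_rot":[0,0,0],"claw":40},{"delta_pos":[0,0,-0.055],"delta_rot":[0,0,0],"claw":40},{"delta_pos":[0,0,-0.08],"delta_rot":[0,0,0],"claw":40},{"delta_pos":[0,0,-0.105],"delta_rot":[0,0,0],"claw":40},{"delta_pos":[0,0,-0.13],"delta_rot":[0,0,0],"claw":40},{"delta_pos":[0,0,-0.14],"delta_rot":[0,0,0],"claw":40},{"delta_pos":[0,0,-0.14],"delta_rot":[0,0,0],"claw":40}]'

```text
time: 4.13
eef_pos: [0.4327, -0.113, 0.2382]
tcp_rot: [0.635, 0.773, 0.0, 0.003]
contact_force: [-0.1, 0.7, -4.8]
opening: 0.62
```

```bash
python3 -c "
from h import *
go(0.6194,0.064,0.236,9.0)
im,d,i,M=cam('wrist');save('w3.png',im);im,d,i,M=cam('scene');save('s3.png',im[90:250,150:330].repeat(4,0).repeat(4,1)[:600])"
```

```text
t 4.13 tcp [ 0.4327 -0.113   0.2382] yawy 11.2 q [-0.48 -0.23  2.13 -0.    1.24 -0.68] op 0.62 F [-0.1  0.7 -4.8] Tq [-0.03  0.05 -0.01]
dp [0.1373 0.2175 0.0026] rv [0.005 0.005 0.038]
```

View pics/w3.png

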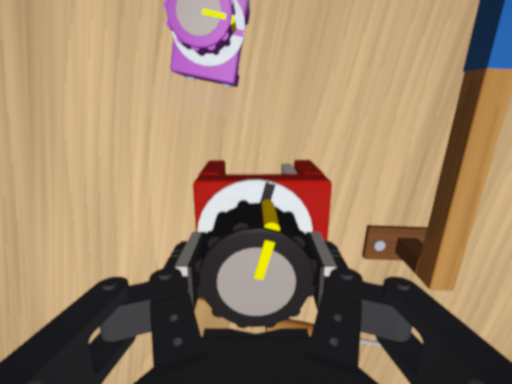

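View pics/s3.png

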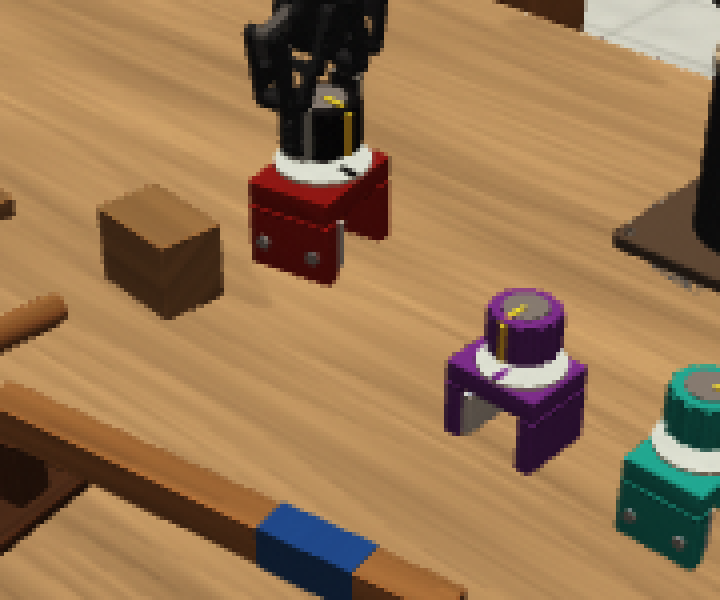

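The stop is carried upright and untilted, and the measured 4.8 N matches 0.5 kg. Now moving over the band.

carry_out --commands '[{"delta_pos":[0.012,0.018,0],"delta_rot":[0.005,0.005,0.01],"claw":40},{"delta_pos":[0.032,0.05,0],"delta_rot":[0.005,0.005,0.02],"claw":40},{"delta_pos":[0.052,0.083,0],"delta_rot":[0.005,0.005,0.03],"claw":40},{"delta_pos":[0.072,0.116,0],"delta_rot":[0.005,0.005,0.038],"claw":40},{"delta_pos":[0.092,0.149,0],"delta_rot":[0.005,0.005,0.038],"claw":40},{"delta_pos":[0.112,0.182,0],"delta_rot":[0.005,0.005,0.038],"claw":40},{"delta_pos":[0.13,0.21,0],"delta_rot":[0.005,0.005,0.038],"claw":40},{"delta_pos":[0.137,0.222,0],"delta_rot":[0.005,0.005,0.038],"claw":40}]'

```text
time: 4.9
eef_pos: [0.6229, 0.0687, 0.2299]
tcp_rot: [0.648, 0.761, -0.001, -0.006]
contact_force: [-2.0, -0.5, -4.4]
opening: 0.618
```

carry_out --commands '[{"delta_pos":[0,0,0],"delta_rot":[0,0,0],"claw":40},{"delta_pos":[0,0,0],"delta_rot":[0,0,0],"claw":40}]'

```text
time: 5.07
eef_pos: [0.6213, 0.0696, 0.2252]
tcp_rot: [0.648, 0.762, -0.004, -0.009]
contact_force: [-1.3, -0.4, -4.8]
opening: 0.617
```

```bash
python3 -c "
from h import *
go(0.6244,0.065,0.236,9.0)
for n in ['wrist','scene','side']:
    im,d,i,M=cam(n);save(n+'4.png',im);np.savez('pics/'+n+'4.npz',im=im,d=d,M=M,i=[i[k] for k in('fx','fy','cx','cy')])"
```

```text
t 5.07 tcp [0.6213 0.0696 0.2252] yawy 9.2 q [-0.05  0.21  1.72  0.01  1.24 -0.22] op 0.617 F [-1.3 -0.4 -4.8] Tq [-0.04  0.08  0.  ]
dp [-0.0049  0.0022 -0.0109] rv [-0.018 -0.009  0.004]
```

View pics/wrist4.png

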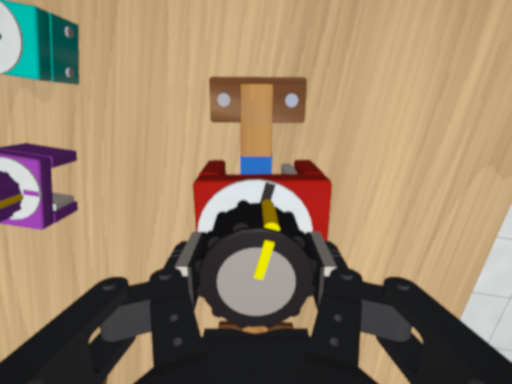

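View pics/scene4.png

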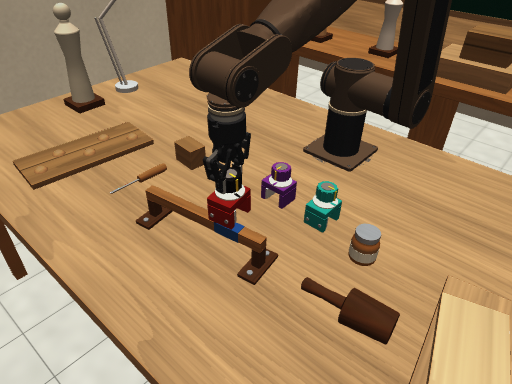

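View pics/side4.png

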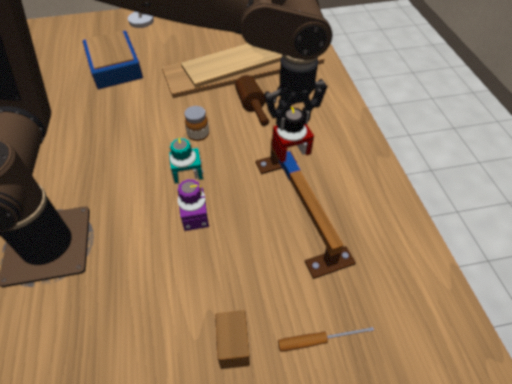

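The wrist view shows the rail running up the image at column 256, with the band's end at row 156. The stop is square above it. I'll fit the rail's edges from this view.

```bash
python3 - <<'E'
from m import *
im,d,i,M=load('pics/wrist4.npz');P=pts(d,i,M)
h=cv2.cvtColor(im,cv2.COLOR_RGB2HSV);H,S,V=[h[...,k].astype(int) for k in range(3)]
E=[]
for v in range(100,170,5):
    m=(abs(P[v,:,2]-.095)<.008)&(np.arange(512)>225)&(np.arange(512)<285)
    u=np.where(m)[0]; a,b=ray(u.min()-.5,v,i,M,.095),ray(u.max()+.5,v,i,M,.095);E.append([*(a[:2]),*(b[:2])]);
E=np.array(E)*1000;c=(E[:,:2]+E[:,2:])/2
w=np.linalg.norm(E[:,:2]-E[:,2:],axis=1);print('w',w.round(1));print(c.round(1)[::3])
vx,vy,x0,y0=cv2.fitLine(c.astype(np.float32),cv2.DIST_L2,0,.01,.01).ravel();print('dir deg',np.degrees(np.arctan2(-vx/np.sign(vy),abs(vy))),x0,y0)
t=(65-y0)/vy;print('x at y=65',x0+vx*t)
m=(H>100)&(H<125)&(S>150)
col=np.where(m[:,256])[0];print(col);print('band end',ray(256,col.min()-.5,i,M,.095))
# band ends from earlier scene/side views via edges
ax=np.array([-np.sin(np.radians(9.05)),np.cos(np.radians(9.05))])
for n,roi in [('scene0',(205,250,205,255)),('side0',(145,180,270,305))]:
    im,d,i,M=load(f'pics/{n}.npz');P=pts(d,i,M)
    h=cv2.cvtColor(im,cv2.COLOR_RGB2HSV);H,S=h[...,0],h[...,1];m=(H>100)&(H<125)&(S>150)&(abs(P[...,2]-.095)<.006)
    k=np.zeros_like(m);k[roi[0]:roi[1],roi[2]:roi[3]]=1
    q=np.array([ray(u,v,i,M,.095)[:2] for v,u in np.argwhere(m&k)]);r=cv2.minAreaRect((q*1000).astype(np.float32));print(n,r)
E
```

```text
w [28.2 28.3 27.6 27.7 27.  27.1 27.3 27.4 27.5 27.7 27.8 28.9 29.  29.2]
[[606.9 146.1]
 [609.4 133.9]
 [611.  121.3]
 [613.1 108.3]
 [614.9  94.8]]
dir deg 8.64634 611.3767 118.77339
x at y=65 619.55365
[158 159 160 161 162 163 164 165 166 167 168 169 170 171 172 173]
band end [0.61496019 0.09716644 0.095     ]
scene0 ((622.9830932617188, 67.78176879882812), (34.18537902832031, 72.46783447265625), 8.895602226257324)
side0 ((617.4287109375, 64.12872314453125), (30.123275756835938, 62.7003288269043), 9.79575252532959)
```

Rail width reads 27–29 mm, its yaw 8.9°, its centreline at x=0.6195, and the band centre at y≈0.0645. I'll aim the stop axis at (0.6244, 0.065), 5 mm towards the jaw side, after correcting the tilt.

carry_out --commands '[{"delta_pos":[-0.0045,0.0025,0],"delta_rot":[-0.018,-0.009,0.004],"claw":40},{"delta_pos":[-0.0045,0.0025,0],"delta_rot":[-0.018,-0.009,0.004],"claw":40},{"delta_pos":[-0.0045,0.0025,0],"delta_rot":[-0.018,-0.009,0.004],"claw":40},{"delta_pos":[-0.0045,0.0025,0],"delta_rot":[-0.018,-0.009,0.004],"claw":40}]'

```text
time: 5.55
eef_pos: [0.6244, 0.0634, 0.2282]
tcp_rot: [0.651, 0.759, 0.001, 0.002]
contact_force: [0.2, 0.0, -4.7]
opening: 0.62
```

```bash
python3 -c "
from h import *
go(0.6244,0.065,0.165,9.0)"
```

```text
t 5.55 tcp [0.6244 0.0634 0.2282] yawy 8.8 q [-0.06  0.2   1.72 -0.    1.22 -0.21] op 0.62 F [ 0.2  0.  -4.7] Tq [-0.01  0.01 -0.01]
dp [ 0.0017 -0.0001  0.0632] rv [ 0.005  0.001 -0.003]
```

carry_out --commands '[{"delta_pos":[0.0017,0,0.008],"delta_rot":[0.005,0.001,-0.003],"claw":40},{"delta_pos":[0.0017,0,0.018],"delta_rot":[0.005,0.001,-0.003],"claw":40},{"delta_pos":[0.0017,0,0.028],"delta_rot":[0.005,0.001,-0.003],"claw":40},{"delta_pos":[0.0017,0,0.036],"delta_rot":[0.005,0.001,-0.003],"claw":40},{"delta_pos":[0.0017,0,0.044],"delta_rot":[0.005,0.001,-0.003],"claw":40},{"delta_pos":[0.0017,0,0.052],"delta_rot":[0.005,0.001,-0.003],"claw":40},{"delta_pos":[0.0017,0,0.057],"delta_rot":[0.005,0.001,-0.003],"claw":40},{"delta_pos":[0.0017,0,0.057],"delta_rot":[0.005,0.001,-0.003],"claw":40}]'

```text
time: 6.22
eef_pos: [0.6235, 0.065, 0.169]
tcp_rot: [0.649, 0.76, -0.001, -0.001]
contact_force: [0.0, 0.1, -4.9]
opening: 0.616
```

```bash
python3 -c "
from h import *
go(0.6244,0.065,0.1459,9.0)
im,d,i,M=cam('wrist');save('w5.png',im)
im,d,i,M=cam('scene');save('s5.png',cv2.resize(im[150:270,150:290],None,fx=5,fy=5))"
```

```text
t 6.22 tcp [0.6235 0.065  0.169 ] yawy 9.0 q [-0.06  0.26  1.76 -0.    1.12 -0.21] op 0.616 F [ 0.   0.1 -4.9] Tq [ 0.01  0.05 -0.04]
dp [-0.0002  0.001   0.0231] rv [-0.004 -0.    -0.   ]
```

View pics/w5.png

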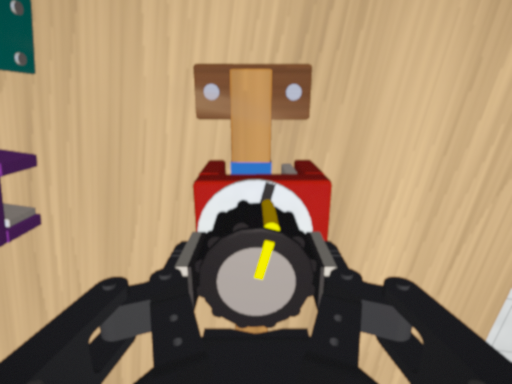

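View pics/s5.png

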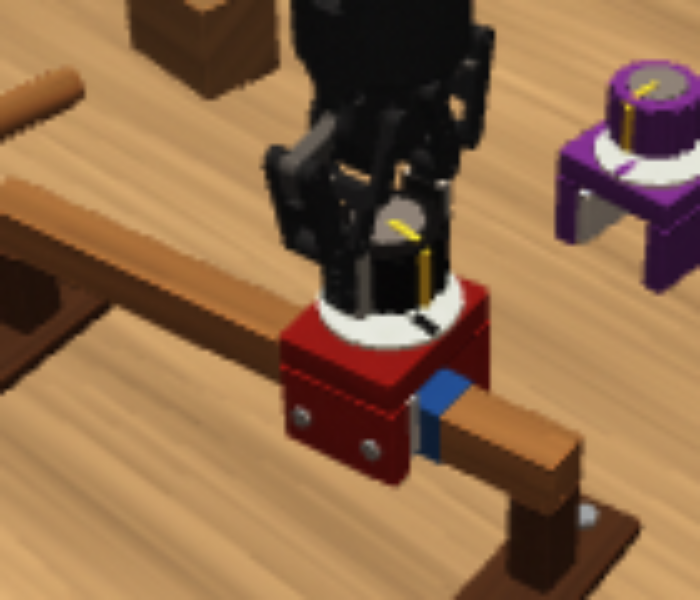

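The stop is astride the rail with no contact force. Continuing down to seat it.

carry_out --commands '[{"delta_pos":[0,0.0007,0.006],"delta_rot":[-0.002,0,0],"claw":40},{"delta_pos":[0,0.0007,0.011],"delta_rot":[-0.002,0,0],"claw":40},{"delta_pos":[0,0.0007,0.016],"delta_rot":[-0.002,0,0],"claw":40},{"delta_pos":[0,0.0007,0.02],"delta_rot":[-0.002,0,0],"claw":40},{"delta_pos":[0,0.0007,0.022],"delta_rot":[-0.002,0,0],"claw":40},{"delta_pos":[0,0.0007,0.022],"delta_rot":[-0.002,0,0],"claw":40}]'

```text
time: 6.82
eef_pos: [0.6246, 0.0651, 0.148]
tcp_rot: [0.649, 0.76, -0.0, -0.0]
contact_force: [0.6, 0.3, -4.8]
opening: 0.616
```

```bash
python3 -c "
from h import *
go(0.6244,0.065,0.1459,9.0)"
```

```text
t 6.82 tcp [0.6246 0.0651 0.148 ] yawy 9.0 q [-0.06  0.28  1.77 -0.    1.09 -0.21] op 0.616 F [ 0.6  0.3 -4.8] Tq [-0.05  0.08 -0.05]
dp [-0.0001 -0.0003  0.0021] rv [-0. -0. -0.]
```

carry_out --commands '[{"delta_pos":[0,0,0.0015],"delta_rot":[0,0,0],"claw":40},{"delta_pos":[0,0,0.0025],"delta_rot":[0,0,0],"claw":40},{"delta_pos":[0,0,0.003],"delta_rot":[0,0,0],"claw":40},{"delta_pos":[0,0,0.003],"delta_rot":[0,0,0],"claw":40}]'

```text
time: 7.15
eef_pos: [0.6248, 0.0651, 0.1459]
tcp_rot: [0.649, 0.76, 0.0, 0.0]
contact_force: [-1.8, 1.0, -1.2]
opening: 0.616
```

```bash
python3 -c "
from h import *
go(0.6244,0.065,0.1459,9.0)"
```

```text
t 7.15 tcp [0.6248 0.0651 0.1459] yawy 9.0 q [-0.06  0.28  1.78 -0.    1.08 -0.21] op 0.616 F [-1.8  1.  -1.2] Tq [ 0.01  0.35 -0.06]
dp [-0.0001 -0.0005 -0.    ] rv [ 0.  0. -0.]
```

It touched down at exactly the predicted height, and its weight is now on the rail. I'll release so it settles, then look.

carry_out --commands '[{"delta_pos":[0,0,0],"delta_rot":[0,0,0],"claw":75},{"delta_pos":[0,0,0],"delta_rot":[0,0,0],"claw":95},{"delta_pos":[0,0,0],"delta_rot":[0,0,0],"claw":95},{"delta_pos":[0,0,0],"delta_rot":[0,0,0],"claw":95},{"delta_pos":[0,0,0],"delta_rot":[0,0,0],"claw":95}]'

```text
time: 7.57
eef_pos: [0.6252, 0.0651, 0.1463]
tcp_rot: [0.649, 0.76, 0.0, 0.001]
contact_force: [-0.0, 0.0, 0.8]
opening: 0.954
```

```bash
python3 -c "
from h import *
go(0.6244,0.065,0.1459,9.0)
im,d,i,M=cam('wrist');save('w6.png',im);np.savez('pics/w6.npz',im=im,d=d,M=M,i=[i[k] for k in('fx','fy','cx','cy')])
im,d,i,M=cam('scene');save('s6.png',cv2.resize(im[150:270,150:290],None,fx=5,fy=5))
im,d,i,M=cam('side');save('d6.png',cv2.resize(im[90:190,240:360],None,fx=6,fy=6))"
```

```text
t 7.57 tcp [0.6252 0.0651 0.1463] yawy 9.0 q [-0.06  0.28  1.77 -0.    1.08 -0.21] op 0.954 F [-0.   0.   0.8] Tq [0.02 0.01 0.02]
dp [ 0.     -0.0008  0.0004] rv [ 0.001  0.    -0.   ]
```

View pics/w6.png

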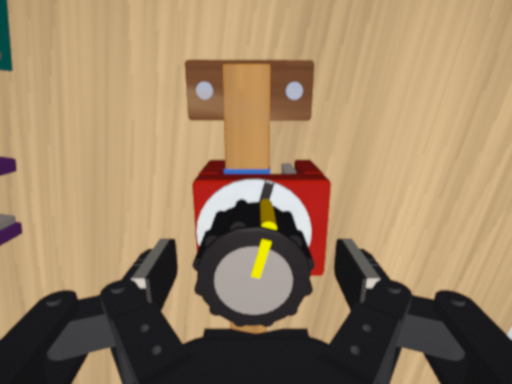

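View pics/s6.png

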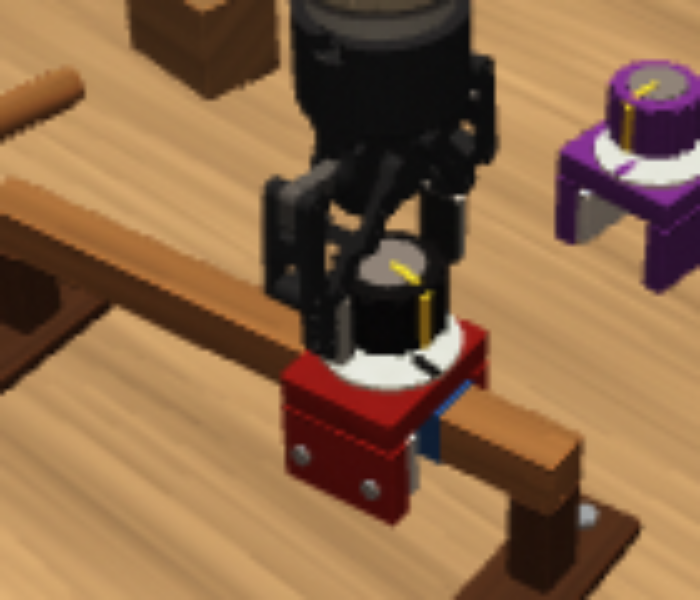

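View pics/d6.png

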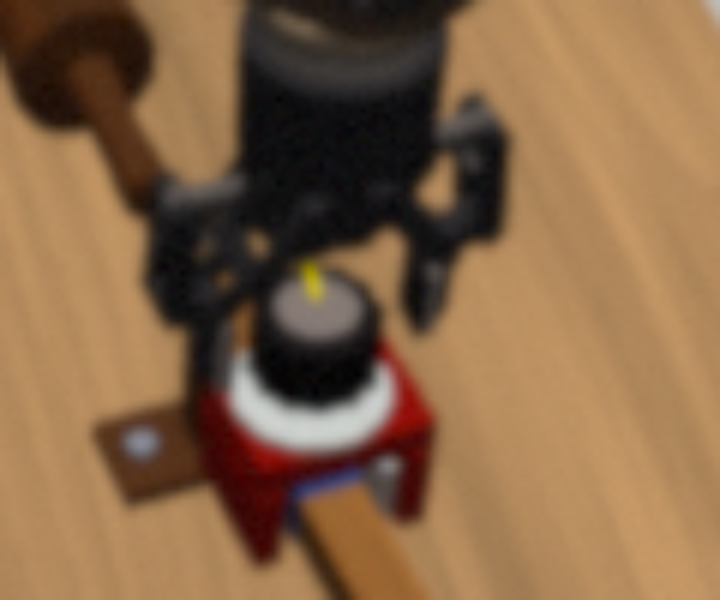

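Blue shows at both ends of the stop (wrist row 171; side crop (320,483)), so it's centred and fully down. I'll turn the open hand back counter-clockwise to get wrist room for the tightening.

carry_out --commands '[{"delta_pos":[0,-0.0005,0],"delta_rot":[0,0,-0.12],"claw":95},{"delta_pos":[0,-0.0005,0],"delta_rot":[0,0,-0.24],"claw":95},{"delta_pos":[0,-0.0005,0],"delta_rot":[0,0,-0.36],"claw":95},{"delta_pos":[0,-0.0005,0],"delta_rot":[0,0,-0.48],"claw":95},{"delta_pos":[0,-0.0005,0],"delta_rot":[0,0,-0.6],"claw":95},{"delta_pos":[0,-0.0005,0],"delta_rot":[0,0,-0.72],"claw":95},{"delta_pos":[0,-0.0005,0],"delta_rot":[0,0,-0.84],"claw":95},{"delta_pos":[0,-0.0005,0],"delta_rot":[0,0,-0.96],"claw":95}]'

```text
time: 8.38
eef_pos: [0.6244, 0.065, 0.1459]
tcp_rot: [0.222, 0.975, 0.0, 0.0]
contact_force: [0.1, -0.3, 0.7]
opening: 0.953
```

```bash
python3 -c "
from h import *
go(0.6246,0.065,0.146,130)"
```

```text
t 8.38 tcp [0.6244 0.065  0.1459] yawy 64.3 q [-0.06  0.28  1.78 -0.    1.08 -1.18] op 0.953 F [ 0.1 -0.3  0.7] Tq [-0.01  0.06  0.03]
dp [-0.0002  0.     -0.0001] rv [-0.     0.    -1.146]
```

carry_out --commands '[{"delta_pos":[0,0,0],"delta_rot":[0,0,-0.12],"claw":95},{"delta_pos":[0,0,0],"delta_rot":[0,0,-0.24],"claw":95},{"delta_pos":[0,0,0],"delta_rot":[0,0,-0.36],"claw":95},{"delta_pos":[0,0,0],"delta_rot":[0,0,-0.48],"claw":95},{"delta_pos":[0,0,0],"delta_rot":[0,0,-0.6],"claw":95},{"delta_pos":[0,0,0],"delta_rot":[0,0,-0.72],"claw":95},{"delta_pos":[0,0,0],"delta_rot":[0,0,-0.84],"claw":95},{"delta_pos":[0,0,0],"delta_rot":[0,0,-0.84],"claw":95}]'

```text
time: 9.05
eef_pos: [0.6245, 0.065, 0.1459]
tcp_rot: [-0.196, 0.981, -0.0, 0.0]
contact_force: [-0.1, -0.1, 0.1]
opening: 0.95
```

carry_out --commands '[{"delta_pos":[0,0,0],"delta_rot":[0,0,0],"claw":50},{"delta_pos":[0,0,0],"delta_rot":[0,0,0],"claw":40},{"delta_pos":[0,0,0],"delta_rot":[0,0,0],"claw":40},{"delta_pos":[0,0,0],"delta_rot":[0,0,0],"claw":40},{"delta_pos":[0,0,0],"delta_rot":[0,0,0],"claw":40}]' --force 60

```text
time: 9.47
eef_pos: [0.6245, 0.0653, 0.1462]
tcp_rot: [-0.195, 0.981, 0.0, 0.0]
contact_force: [-1.2, 0.5, 1.4]
opening: 0.619
```

```bash
python3 -c "
from h import *
go(0.6246,0.065,0.146,110)
im,d,i,M=cam('wrist');save('w7.png',im)"
```

```text
t 9.47 tcp [0.6245 0.0653 0.1462] yawy 112.5 q [-0.06  0.28  1.78  0.    1.08 -2.02] op 0.619 F [-1.2  0.5  1.4] Tq [ 0.13  0.12 -0.04]
dp [ 0.0001 -0.0003  0.0002] rv [0.    0.001 0.044]
```

View pics/w7.png

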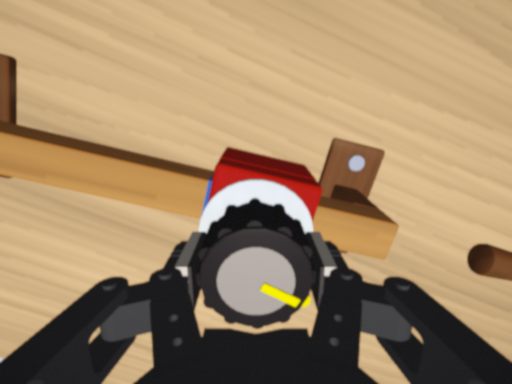

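Grip is good. Tightening clockwise, first 0.8 rad.

carry_out --commands '[{"delta_pos":[0,0,0],"delta_rot":[0,0,0.1],"claw":40},{"delta_pos":[0,0,0],"delta_rot":[0,0,0.2],"claw":40},{"delta_pos":[0,0,0],"delta_rot":[0,0,0.3],"claw":40},{"delta_pos":[0,0,0],"delta_rot":[0,0,0.4],"claw":40},{"delta_pos":[0,0,0],"delta_rot":[0,0,0.5],"claw":40},{"delta_pos":[0,0,0],"delta_rot":[0,0,0.6],"claw":40},{"delta_pos":[0,0,0],"delta_rot":[0,0,0.7],"claw":40},{"delta_pos":[0,0,0],"delta_rot":[0,0,0.8],"claw":40}]'

```text
time: 10.18
eef_pos: [0.6242, 0.0648, 0.1462]
tcp_rot: [0.204, 0.979, -0.001, -0.0]
contact_force: [-1.4, -0.8, 2.2]
opening: 0.622
```

```bash
python3 -c "
from h import *
go(0.6246,0.065,0.146,70)
im,d,i,M=cam('wrist');save('w8.png',im)"
```

```text
t 10.18 tcp [0.6242 0.0648 0.1462] yawy 66.5 q [-0.06  0.28  1.78 -0.    1.08 -1.22] op 0.622 F [-1.4 -0.8  2.2] Tq [-0.17  0.33  0.18]
dp [-0.0003  0.0003  0.0002] rv [-0.001 -0.    -0.061]
```

View pics/w8.png

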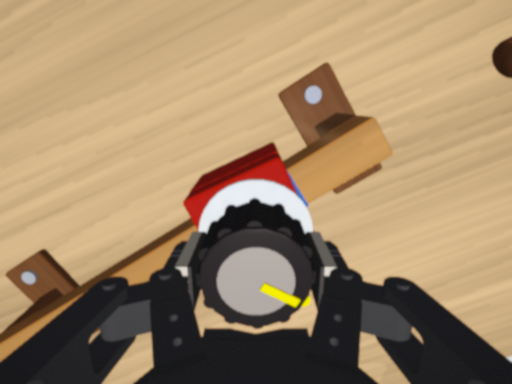

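Stop is still about square to the rail and the knob is turning in the grip, with Tz ≈ 0.2 (running free). Continuing.

carry_out --commands '[{"delta_pos":[0,0,0],"delta_rot":[0,0,0.1],"claw":40},{"delta_pos":[0,0,0],"delta_rot":[0,0,0.2],"claw":40},{"delta_pos":[0,0,0],"delta_rot":[0,0,0.3],"claw":40},{"delta_pos":[0,0,0],"delta_rot":[0,0,0.4],"claw":40},{"delta_pos":[0,0,0],"delta_rot":[0,0,0.5],"claw":40},{"delta_pos":[0,0,0],"delta_rot":[0,0,0.6],"claw":40},{"delta_pos":[0,0,0],"delta_rot":[0,0,0.7],"claw":40},{"delta_pos":[0,0,0],"delta_rot":[0,0,0.8],"claw":40}]'

```text
time: 10.9
eef_pos: [0.6239, 0.0645, 0.1463]
tcp_rot: [0.571, 0.821, -0.001, 0.0]
contact_force: [-0.9, -0.7, 1.0]
opening: 0.617
```

```bash
python3 -c "
from h import *
go(0.6246,0.065,0.146,20)
im,d,i,M=cam('wrist');save('w9.png',im)"
```

```text
t 10.9 tcp [0.6239 0.0645 0.1463] yawy 20.4 q [-0.06  0.28  1.78 -0.    1.08 -0.41] op 0.617 F [-0.9 -0.7  1. ] Tq [-0.11  0.21  0.3 ]
dp [0.0003 0.0008 0.0003] rv [-0.002  0.002  0.006]
```

View pics/w9.png

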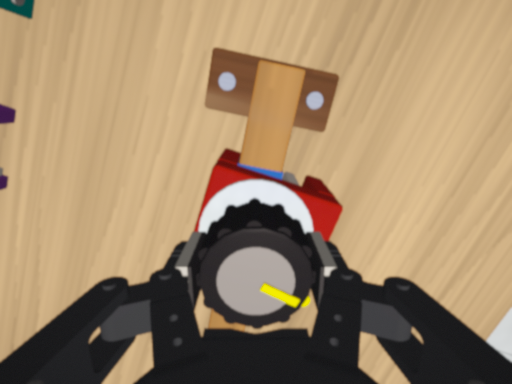

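The stop has twisted slightly clockwise (about 7° against the rail). The jaw at (290,178) is approaching the rail and should square it. Continuing in smaller steps.

carry_out --commands '[{"delta_pos":[0,0,0],"delta_rot":[0,0,0.1],"claw":40},{"delta_pos":[0,0,0],"delta_rot":[0,0,0.2],"claw":40},{"delta_pos":[0,0,0],"delta_rot":[0,0,0.3],"claw":40},{"delta_pos":[0,0,0],"delta_rot":[0,0,0.4],"claw":40},{"delta_pos":[0,0,0],"delta_rot":[0,0,0.5],"claw":40}]'

```text
time: 11.37
eef_pos: [0.6249, 0.0642, 0.1463]
tcp_rot: [0.758, 0.653, -0.0, 0.002]
contact_force: [1.9, -0.2, -0.3]
opening: 0.619
```

```bash
python3 -c "
from h import *
go(0.6246,0.065,0.146,20)
im,d,i,M=cam('wrist');save('w10.png',im)
im,d,i,M=cam('scene');save('s10.png',cv2.resize(im[150:270,150:290],None,fx=5,fy=5))"
```

```text
t 11.37 tcp [0.6249 0.0642 0.1463] yawy -8.5 q [-0.06  0.28  1.78 -0.    1.08  0.09] op 0.619 F [ 1.9 -0.2 -0.3] Tq [-0.06 -0.4   0.24]
dp [ 0.0007 -0.0004  0.0003] rv [ 0.002  0.003 -0.497]
```

View pics/w10.png

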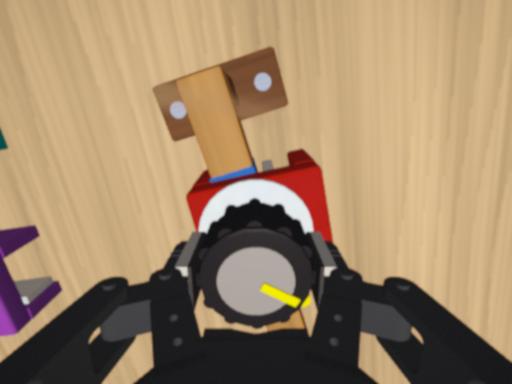

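View pics/s10.png

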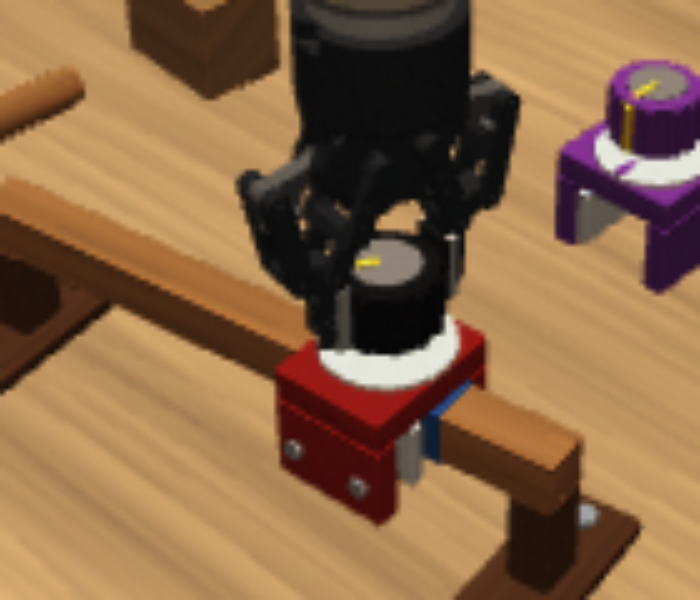

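carry_out --commands '[{"delta_pos":[0,0,0],"delta_rot":[0,0,0.1],"claw":40},{"delta_pos":[0,0,0],"delta_rot":[0,0,0.2],"claw":40},{"delta_pos":[0,0,0],"delta_rot":[0,0,0.3],"claw":40},{"delta_pos":[0,0,0],"delta_rot":[0,0,0.4],"claw":40},{"delta_pos":[0,0,0],"delta_rot":[0,0,0.5],"claw":40}]'

```text
time: 11.88
eef_pos: [0.626, 0.0642, 0.1464]
tcp_rot: [0.895, 0.447, 0.002, 0.002]
contact_force: [4.1, -0.3, -0.9]
opening: 0.613
```

```bash
python3 -c "
from h import *
go(0.6246,0.065,0.146,20)
im,d,i,M=cam('wrist');save('w11.png',im)"
```

```text
t 11.88 tcp [0.626  0.0642 0.1464] yawy -36.9 q [-0.06  0.28  1.78 -0.    1.08  0.59] op 0.613 F [ 4.1 -0.3 -0.9] Tq [ 0.03 -0.59  0.3 ]
dp [-0.0001 -0.0016  0.0004] rv [ 0.006  0.002 -0.993]
```

View pics/w11.png

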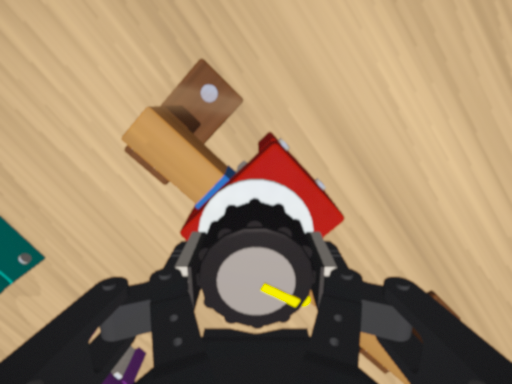

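Jaw contact is beginning (Fx 4 N pushing the stop towards +x). I'll turn on while following it by 1.2 mm.

carry_out --commands '[{"delta_pos":[0.0007,0.001,0],"delta_rot":[0,0,0.1],"claw":40},{"delta_pos":[0.0007,0.001,0],"delta_rot":[0,0,0.2],"claw":40},{"delta_pos":[0.0007,0.001,0],"delta_rot":[0,0,0.3],"claw":40}]'

```text
time: 12.18
eef_pos: [0.6271, 0.0644, 0.1463]
tcp_rot: [0.952, 0.307, 0.002, 0.002]
contact_force: [2.3, 0.7, 0.2]
opening: 0.619
```

```bash
python3 -c "
from h import *
go(0.627,0.065,0.146,-50)
im,d,i,M=cam('wrist');save('w12.png',im)
im,d,i,M=cam('scene');save('s12.png',cv2.resize(im[150:270,150:290],None,fx=5,fy=5))"
```

```text
t 12.18 tcp [0.6271 0.0644 0.1463] yawy -54.2 q [-0.06  0.29  1.77 -0.    1.08  0.89] op 0.619 F [2.3 0.7 0.2] Tq [ 0.16 -0.16  0.32]
dp [ 0.0003 -0.0006  0.0003] rv [ 0.005 -0.003 -0.073]
```

View pics/s12.png

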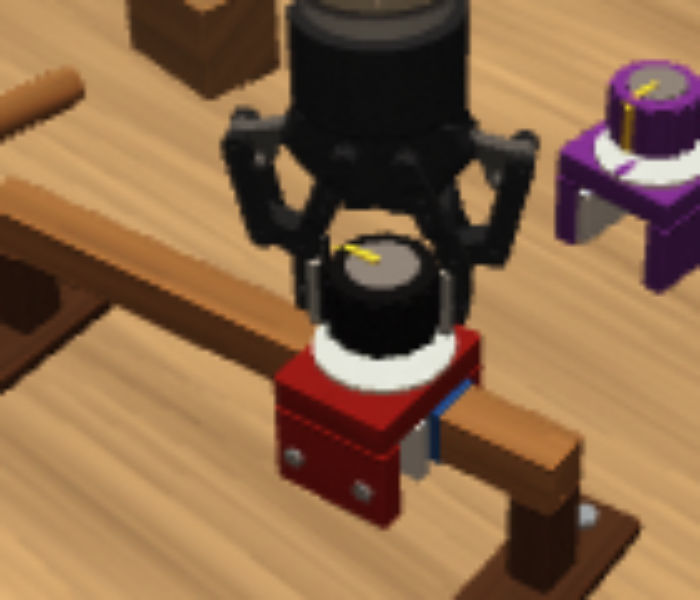

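View pics/w12.png

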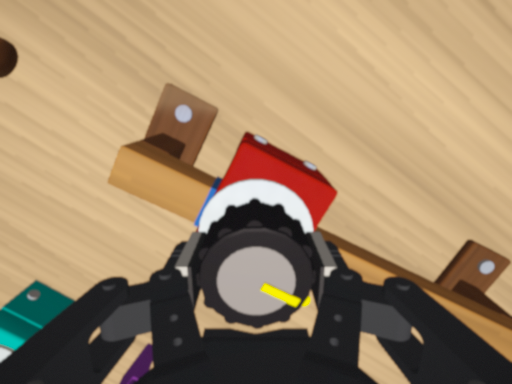

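The stop is squaring up, the jaw is closing on the rail, and torque is rising (0.32). Small steps now.

carry_out --commands '[{"delta_pos":[0,0,0],"delta_rot":[0,0,0.1],"claw":40},{"delta_pos":[0,0,0],"delta_rot":[0,0,0.2],"claw":40}]'

```text
time: 12.45
eef_pos: [0.6273, 0.0645, 0.1464]
tcp_rot: [0.977, 0.214, 0.003, 0.002]
contact_force: [1.8, 1.3, 0.8]
opening: 0.615
```

```bash
python3 -c "
from h import *
go(0.627,0.065,0.146,-50)"
```

```text
t 12.45 tcp [0.6273 0.0645 0.1464] yawy -65.3 q [-0.06  0.29  1.77 -0.    1.08  1.08] op 0.615 F [1.8 1.3 0.8] Tq [ 0.17 -0.17  0.44]
dp [-0.0001 -0.0006  0.0004] rv [ 0.005 -0.004 -0.267]
```

Torque is 0.44, at the slip level. I'll turn 0.3 further and then check the marks.

carry_out --commands '[{"delta_pos":[0,0,0],"delta_rot":[0,0,0.1],"claw":40},{"delta_pos":[0,0,0],"delta_rot":[0,0,0.2],"claw":40},{"delta_pos":[0,0,0],"delta_rot":[0,0,0.3],"claw":40}]'

```text
time: 12.7
eef_pos: [0.6273, 0.0645, 0.1464]
tcp_rot: [0.998, 0.067, 0.003, 0.001]
contact_force: [1.1, -0.0, 0.3]
opening: 0.62
```

```bash
python3 -c "
from h import *
go(0.627,0.065,0.146,-50)
im,d,i,M=cam('wrist');save('w13.png',im)
im,d,i,M=cam('side');save('d13.png',cv2.resize(im[90:190,240:360],None,fx=6,fy=6))"
```

```text
t 12.7 tcp [0.6273 0.0645 0.1464] yawy -82.3 q [-0.06  0.29  1.77 -0.    1.08  1.38] op 0.62 F [ 1.1 -0.   0.3] Tq [ 0.1  -0.13  0.43]
dp [-0.0003 -0.0005  0.0004] rv [ 0.004 -0.004 -0.564]
```

View pics/w13.png

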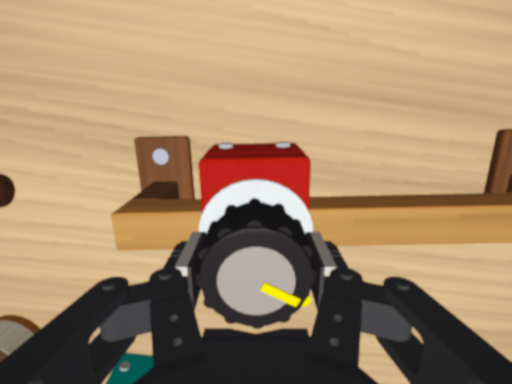

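View pics/d13.png

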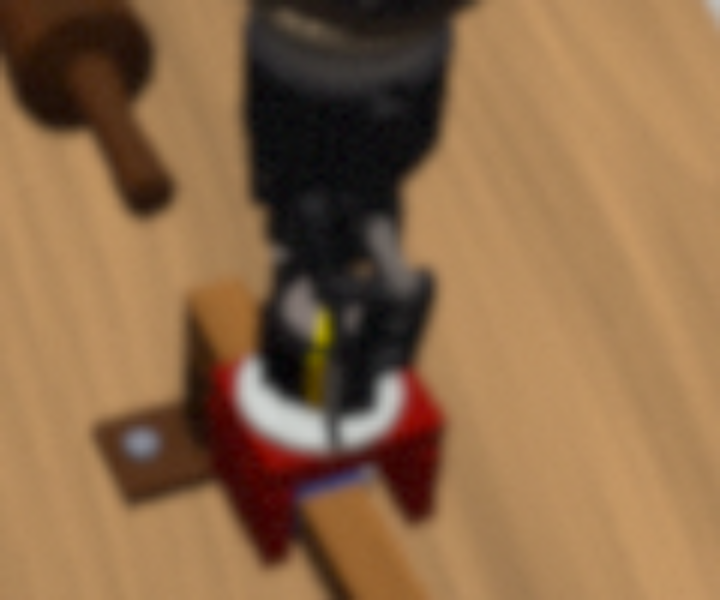

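Torque holds at 0.43, so the ratchet is slipping. The stop is square to the rail. In the side crop the yellow line (315,385) and black line (333,440) have just parted. I'll release and check the true state.

carry_out --commands '[{"delta_pos":[0,0,0],"delta_rot":[0,0,0],"claw":80},{"delta_pos":[0,0,0],"delta_rot":[0,0,0],"claw":95},{"delta_pos":[0,0,0],"delta_rot":[0,0,0],"claw":95},{"delta_pos":[0,0,0],"delta_rot":[0,0,0],"claw":95},{"delta_pos":[0,0,0],"delta_rot":[0,0,0],"claw":95}]'

```text
time: 13.22
eef_pos: [0.6272, 0.0645, 0.1463]
tcp_rot: [0.998, 0.068, 0.003, 0.001]
contact_force: [0.0, -0.5, 0.2]
opening: 0.95
```

```bash
python3 -c "
from h import *
go(0.627,0.065,0.146,-140)
im,d,i,M=cam('wrist');save('w14.png',im)
im,d,i,M=cam('side');save('d14.png',cv2.resize(im[110:190,250:350],None,fx=7,fy=7,interpolation=2))"
```

```text
t 13.22 tcp [0.6272 0.0645 0.1463] yawy -82.2 q [-0.06  0.29  1.77 -0.    1.08  1.38] op 0.95 F [ 0.  -0.5  0.2] Tq [-0.04  0.   -0.01]
dp [-0.0002 -0.0005  0.0003] rv [-1.000e-03 -6.000e-03  1.009e+00]
```

View pics/w14.png

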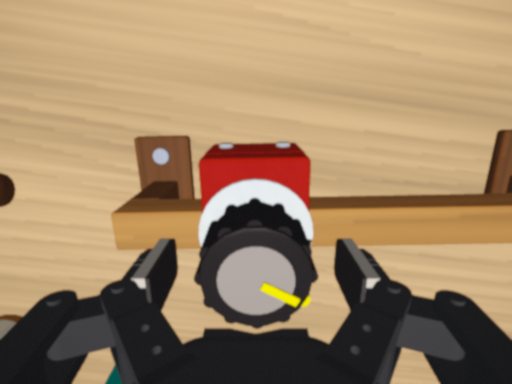

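View pics/d14.png

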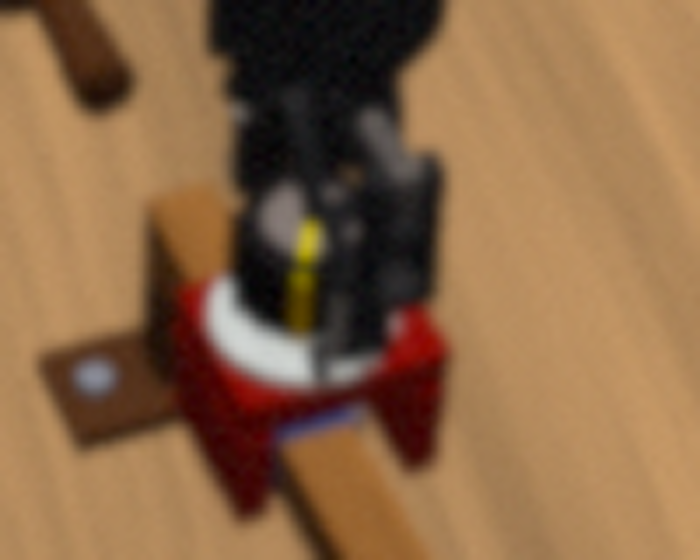

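Jaw released, with no load on the hand. I'm raising it and turning the wrist camera to see the marks clearly.

carry_out --commands '[{"delta_pos":[0,0,-0.015],"delta_rot":[0,0,0],"claw":95},{"delta_pos":[0,0,-0.04],"delta_rot":[0,0,0],"claw":95},{"delta_pos":[0,0,-0.06],"delta_rot":[0,0,0.12],"claw":95},{"delta_pos":[0,0,-0.07],"delta_rot":[0,0,0.24],"claw":95},{"delta_pos":[0,0,-0.07],"delta_rot":[0,0,0.36],"claw":95},{"delta_pos":[0,0,-0.07],"delta_rot":[0,0,0.48],"claw":95},{"delta_pos":[0,0,-0.07],"delta_rot":[0,0,0.6],"claw":95},{"delta_pos":[0,0,-0.07],"delta_rot":[0,0,0.72],"claw":95}]'

```text
time: 13.98
eef_pos: [0.6269, 0.0646, 0.2165]
tcp_rot: [0.957, -0.29, 0.003, -0.0]
contact_force: [0.6, 0.1, 0.6]
opening: 0.948
```

carry_out --commands '[{"delta_pos":[0,0,0],"delta_rot":[0,0,0.12],"claw":95},{"delta_pos":[0,0,0],"delta_rot":[0,0,0.24],"claw":95},{"delta_pos":[0,0,0],"delta_rot":[0,0,0.36],"claw":95},{"delta_pos":[0,0,0],"delta_rot":[0,0,0.48],"claw":95},{"delta_pos":[0,0,0],"delta_rot":[0,0,0.6],"claw":95},{"delta_pos":[0,0,0],"delta_rot":[0,0,0.6],"claw":95}]'

```text
time: 14.48
eef_pos: [0.6268, 0.0646, 0.2165]
tcp_rot: [0.828, -0.561, 0.003, -0.001]
contact_force: [-0.7, -0.6, -0.2]
opening: 0.95
```

```bash
python3 -c "
from h import *
go(0.627,0.065,0.146,-140)
for n in ['wrist','side','scene']:
    im,d,i,M=cam(n);save(n+'15.png',im);np.savez('pics/'+n+'15.npz',im=im,d=d,M=M,i=[i[k] for k in('fx','fy','cx','cy')])
    if n=='side':save('d15.png',cv2.resize(im[110:190,250:350],None,fx=7,fy=7,interpolation=2))
"
```

```text
t 14.48 tcp [0.6268 0.0646 0.2165] yawy -158.2 q [-0.06  0.21  1.72 -0.    1.2   2.7 ] op 0.95 F [-0.7 -0.6 -0.2] Tq [ 0.01 -0.03 -0.02]
dp [-0.0005  0.      0.0705] rv [-0.004 -0.004 -0.318]
```

View pics/wrist15.png

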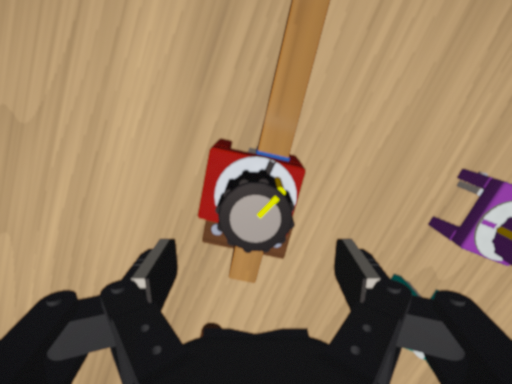

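View pics/d15.png

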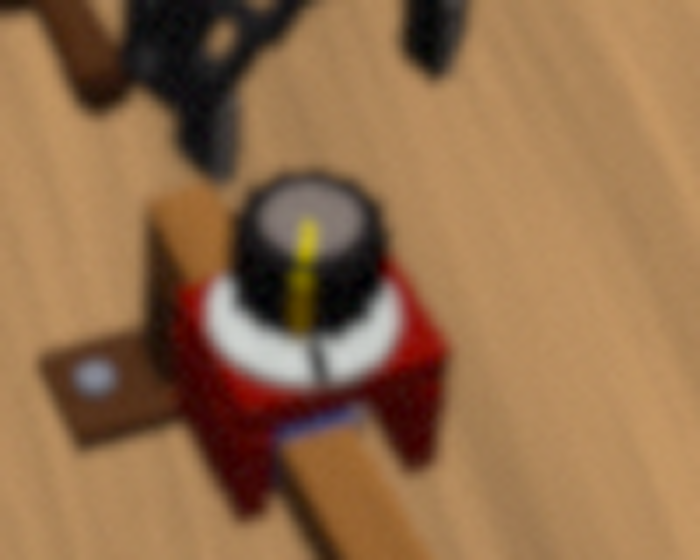

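The wrist view shows the yellow line from (258,217) to (284,190) and the black line at (270,168), so they've clearly parted. I'll work out the slip angle and the stop's pose.

```bash
python3 - <<'E'
from m import *
im,d,i,M=load('pics/wrist15.npz');P=pts(d,i,M)
h=cv2.cvtColor(im,cv2.COLOR_RGB2HSV);H,S,V=[h[...,k].astype(int) for k in range(3)]
roi=np.zeros(H.shape,bool);roi[135:260,195:310]=1
y=roi&(H>24)&(H<36)&(S>150)&(V>150)&(P[...,2]>.155)
q=np.array([ray(u,v,i,M,.1635)[:2] for v,u in np.argwhere(y)],np.float32);print(len(q))
vx,vy,_,_=cv2.fitLine(q,cv2.DIST_L2,0,.001,.001).ravel();
cap=roi&(S<60)&(V>90)&(V<190)&(P[...,2]>.155);c=np.array([ray(u,v,i,M,.1635)[:2] for v,u in np.argwhere(cap|y)],np.float32)
cc,r=cv2.minEnclosingCircle(c);print('cap',np.round(cc,4),r)
dv=np.array([vx,vy])*np.sign(np.dot([vx,vy],q.mean(0)-cc));ay=np.degrees(np.arctan2(dv[1],dv[0]))
b=roi&(V<90)&(P[...,2]<.128)&(P[...,2]>.11);b[180:]=0
qq=np.argwhere(b);print(len(qq),qq.mean(0))
p=np.array([ray(u,v,i,M,.12)[:2] for v,u in qq],np.float32)-np.array(cc);ab=np.degrees(np.arctan2(*p.mean(0)[::-1]));print('rad',np.linalg.norm(p,axis=1).round(3)[::4])
print('yellow',ay,'black',ab,'slip cw rad',np.radians(ab-ay))
red=roi&((H<8)|(H>172))&(S>150)&(V>60)&(abs(P[...,2]-.115)<.005)
qr=np.array([ray(u,v,i,M,.115)[:2] for v,u in np.argwhere(red)],np.float32)*1000
rc=cv2.minAreaRect(qr);print('bridge',rc,'z',np.median(P[red][:,2]))
E
```

```text
181
cap [0.6289 0.0611] 0.028286337852478027
55 [166.36363636 269.18181818]
rad [0.042 0.029 0.028 0.027 0.025 0.027 0.025 0.024 0.023 0.024 0.023 0.022
 0.021 0.021]
yellow -107.87184313013545 black -94.42059630541853 slip cw rad 0.2347685455897428
bridge ((632.637939453125, 63.745506286621094), (78.8877944946289, 63.444969177246094), 9.144845962524414) z 0.11453532554733599
```

Slip is about 0.24–0.3 rad. The bridge is at the right height (0.1145 against 0.115), its yaw is 9.1° against the rail's 9.0°, and it's centred on the band. A fresh, unbiased grip and a small extra turn will confirm it's fully tight.

carry_out --commands '[{"delta_pos":[0,0,0],"delta_rot":[-0.004,-0.004,-0.12],"claw":95},{"delta_pos":[0,0,0],"delta_rot":[-0.004,-0.004,-0.24],"claw":95},{"delta_pos":[0,0,0],"delta_rot":[-0.004,-0.004,-0.36],"claw":95},{"delta_pos":[0,0,0],"delta_rot":[-0.004,-0.004,-0.48],"claw":95},{"delta_pos":[0,0,0],"delta_rot":[-0.004,-0.004,-0.6],"claw":95},{"delta_pos":[0,0,0],"delta_rot":[-0.004,-0.004,-0.72],"claw":95},{"delta_pos":[0,0,0],"delta_rot":[-0.004,-0.004,-0.84],"claw":95},{"delta_pos":[0,0,0],"delta_rot":[-0.004,-0.004,-0.96],"claw":95}]'

```text
time: 15.3
eef_pos: [0.6268, 0.0647, 0.2165]
tcp_rot: [0.994, -0.109, 0.0, 0.001]
contact_force: [-1.2, -0.4, -0.3]
opening: 0.952
```

```bash
python3 -c "
from h import *
go(0.6276,0.0643,0.146,-82)"
```

```text
t 15.3 tcp [0.6268 0.0647 0.2165] yawy -102.5 q [-0.06  0.22  1.72 -0.    1.2   1.73] op 0.952 F [-1.2 -0.4 -0.3] Tq [-0.01 -0.01  0.05]
dp [0.0008 0.     0.0705] rv [ 0.002 -0.    -0.358]
```

carry_out --commands '[{"delta_pos":[0.0008,0,0.015],"delta_rot":[0,0,0],"claw":95},{"delta_pos":[0.0008,0,0.035],"delta_rot":[0,0,0],"claw":95},{"delta_pos":[0.0008,0,0.055],"delta_rot":[0,0,0],"claw":95},{"delta_pos":[0.0008,0,0.07],"delta_rot":[0,0,0],"claw":95},{"delta_pos":[0.0008,0,0.07],"delta_rot":[0,0,0],"claw":95},{"delta_pos":[0.0008,0,0.07],"delta_rot":[0,0,0],"claw":95}]'

```text
time: 15.8
eef_pos: [0.627, 0.0643, 0.1456]
tcp_rot: [0.994, -0.108, -0.001, 0.001]
contact_force: [0.0, 0.9, 1.1]
opening: 0.948
```

carry_out --commands '[{"delta_pos":[0,0,0],"delta_rot":[0,0,0],"claw":50},{"delta_pos":[0,0,0],"delta_rot":[0,0,0],"claw":40},{"delta_pos":[0,0,0],"delta_rot":[0,0,0],"claw":40},{"delta_pos":[0,0,0],"delta_rot":[0,0,0],"claw":40},{"delta_pos":[0,0,0],"delta_rot":[0,0,0],"claw":40}]'

```text
time: 16.22
eef_pos: [0.6281, 0.0644, 0.1477]
tcp_rot: [0.994, -0.108, 0.001, 0.001]
contact_force: [-0.0, 0.7, 5.4]
opening: 0.618
```

carry_out --commands '[{"delta_pos":[0,0,0],"delta_rot":[0,0,0.1],"claw":40},{"delta_pos":[0,0,0],"delta_rot":[0,0,0.2],"claw":40}]'

```text
time: 16.38
eef_pos: [0.628, 0.0644, 0.1477]
tcp_rot: [0.978, -0.208, 0.001, 0.001]
contact_force: [-0.3, -0.4, 1.3]
opening: 0.616
```

```bash
python3 -c "
from h import *
go(0.6276,0.0643,0.146,-82)"
```

```text
t 16.38 tcp [0.628  0.0644 0.1477] yawy -114.0 q [-0.06  0.29  1.77 -0.    1.08  1.93] op 0.616 F [-0.3 -0.4  1.3] Tq [0.04 0.05 0.41]
dp [-0.0003  0.0002  0.0017] rv [ 0.002 -0.002 -0.558]
```

The fresh grip reached 0.41 N·m straight away with almost no side force, so it's fully tight. Releasing and backing off.

carry_out --commands '[{"delta_pos":[0,0,0],"delta_rot":[0,0,0.1],"claw":40},{"delta_pos":[0,0,0],"delta_rot":[0,0,0.1],"claw":75},{"delta_pos":[0,0,0],"delta_rot":[0,0,0.1],"claw":100},{"delta_pos":[0,0,0],"delta_rot":[0,0,0.1],"claw":100},{"delta_pos":[0,0,0],"delta_rot":[0,0,0.1],"claw":100},{"delta_pos":[0,0,0],"delta_rot":[0,0,0.1],"claw":100}]'

```text
time: 16.88
eef_pos: [0.628, 0.0643, 0.1478]
tcp_rot: [0.967, -0.256, 0.001, 0.001]
contact_force: [-0.1, -0.2, -0.6]
opening: 0.998
```

carry_out --commands '[{"delta_pos":[0,0,-0.01],"delta_rot":[0,0,0],"claw":100},{"delta_pos":[0,0,-0.03],"delta_rot":[0,0,0],"claw":100},{"delta_pos":[0,0,-0.06],"delta_rot":[0,0,0.1],"claw":100},{"delta_pos":[0,0,-0.07],"delta_rot":[0,0,0.2],"claw":100},{"delta_pos":[0,0,-0.07],"delta_rot":[0,0,0.3],"claw":100},{"delta_pos":[0,0,-0.07],"delta_rot":[0,0,0.4],"claw":100},{"delta_pos":[0,0,-0.07],"delta_rot":[0,0,0.5],"claw":100},{"delta_pos":[0,0,-0.07],"delta_rot":[0,0,0.5],"claw":100}]'

```text
time: 17.55
eef_pos: [0.6281, 0.0645, 0.2189]
tcp_rot: [0.873, -0.488, 0.002, 0.001]
contact_force: [-0.2, 0.5, -0.0]
opening: 0.999
```

```bash
python3 -c "
from h import *
go(0.627,0.065,0.146,-140)
for n in ['wrist','side','scene']:
    im,d,i,M=cam(n);save(n+'16.png',im);np.savez('pics/'+n+'16.npz',im=im,d=d,M=M,i=[i[k] for k in('fx','fy','cx','cy')])
    if n=='side':save('d16.png',cv2.resize(im[110:190,250:350],None,fx=7,fy=7,interpolation=2))
"
```

```text
t 17.55 tcp [0.6281 0.0645 0.2189] yawy -148.4 q [-0.06  0.22  1.72 -0.    1.21  2.53] op 0.999 F [-0.2  0.5 -0. ] Tq [-0.01 -0.03  0.06]
dp [-0.0013  0.0008  0.0729] rv [-0.001 -0.004 -0.147]
```

View pics/wrist16.png

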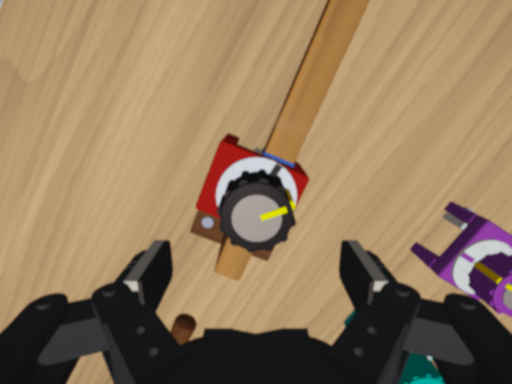

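View pics/d16.png

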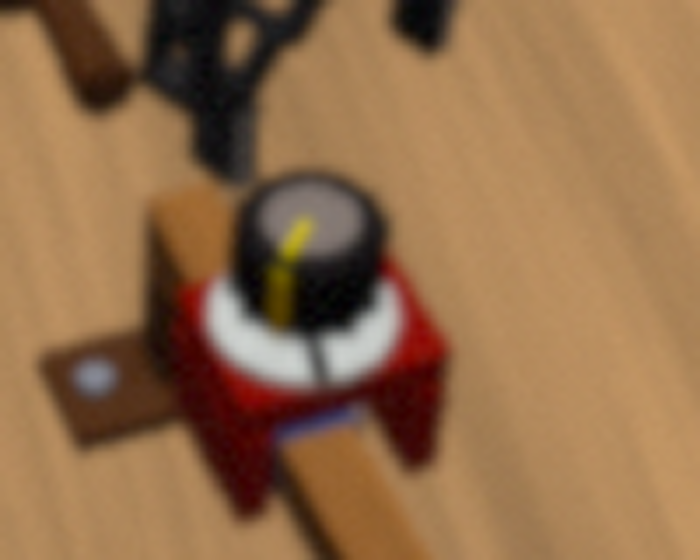

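View pics/scene16.png

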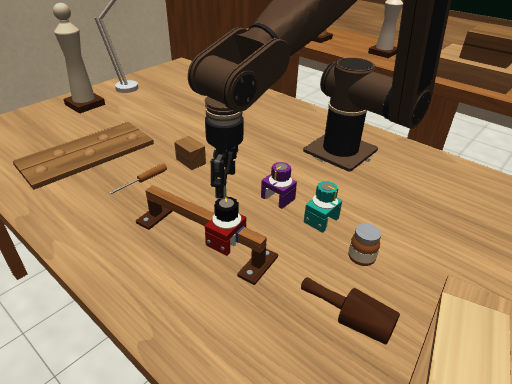

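Between the two side views the black line stayed put at (318,360) while the yellow moved to (280,295). The screw is therefore at its limit and only the ratchet slipped, about 0.55 rad in all. Bystanders look unmoved, and the hand is 70 mm clear. Handing in.

```bash
python3 -c "
from h import *
print(ctrl.sign_off())"
```

```text
the job is handed in; nothing more can be done
None
```

I hung the red stop over the rail on the blue band and tightened its knob clockwise until the ratchet slipped. I then released it, gripped it afresh to confirm it was tight, let go and handed in at about 17.7 s.

| Check | Result |
|---|---|
| Stop height | bridge top at 114.5 mm, against 115 mm when fully seated |
| Squareness to the rail | stop at 9.1°, rail at about 9.0° |
| Centring on the band | blue visible at both ends, about 2 mm off centre along the rail |
| Tightness | the fresh grip reached 0.41 N·m at once; the black line stayed put while the yellow moved on |
| Ratchet slip | roughly 0.55 rad, against limits of 0.08 and 2.1 rad |
| Hand and bystanders | hand 70 mm clear with no load; bystanders look unmoved in the last scene picture |

- **Not measured directly:** I had no reading of the jaw's force on the rail; I judged it tight from the torque and the marks. The height, squareness and centring figures are from just before the last 0.3 rad turn. I only viewed the pictures after that turn, and they show no change.
- **Slip estimate:** it adds a picture measurement of about 0.24 rad to the final turn of 0.3 rad. The first part is uncertain by several hundredths of a radian.
- **Twist on the way:** the stop turned about 7–8° on the rail while the screw ran free, then squared itself as the jaw closed.

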